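# Drop the used syringes needle first into the sharps bin and shut it

## Robot

A 7-joint arm with a two-finger parallel gripper is mounted at the origin on the work surface. World frame = base frame: x ahead of the robot, y to its left, z up, the work surface at z = 0. Lengths are in m, angles in degrees, forces in N, time in s.
With the tool pointing down it reaches from about 0.425 to 0.875 m from the base axis. Payload 4.7 kg.
Tool frame: the origin (TCP) lies at the centre of the arm's flange, where the gripper is bolted on; the fingertips stand 182 mm ahead of it and the grasp point (between the pads) lies 164 mm ahead of it; z points along the fingers, y is the line along which they close (so a half turn about z gives the same grasp; the last joint's range is limited). The gripper opens to 87 mm and grips with 3 to 60 N. Pads are 19 mm wide; open, the fingers measure 117 mm over their backs; the gripper's body (75 mm by 190 mm) begins 51 mm behind the grasp point.
Start: joints at [65.896, 18.392, -4.016, 83.108, 1.295, 78.541, -3.26], TCP at [0.274, -0.59, 0.405] pointing down, gripper open.
Joint ranges: [-163.93, 163.93], [-17.29, 119.83], [-79.2, 71.16], [3.27, 140.29], [-89.18, 269.18], [5.43, 117.66], [-154.24, 154.24]. Speed limits (degrees/s): [147.25, 147.25, 180, 180, 180, 180, 180].

## Interface

Orientations are given as [roll, pitch, yaw] about the fixed x, y, z axes, in that order (R = Rz(yaw) Ry(pitch) Rx(roll)).
In Python, from cell import env gives the robot as it stands. The module is installed in compiled form; this text tells all that it offers.
- The arm moves only by the tool step_arm, never from a script. Its argument "steps" is one flat list of numbers, 5 for each row, row after row: the opening, from 0 (shut) to 1 (fully open), then the shift along the tool's x, y, z in mm, then the turn about the tool's z in degrees. In form: [grip, dx, dy, dz, roll, grip, dx, dy, dz, roll, ...]. A call has 1 to 12 rows; each row shifts and turns the commanded pose from where the row before left it, along the tool's axes as they then stand; what a row does not reach is not made up. A row lasts 1/8 s, in which the tool goes at most 62.5 mm and 10.7 degrees, less where a joint would pass 70% of its speed; a pose out of reach is approached as far as the arm can. A call with a gripper value outside its range is refused whole. The fingers move at their own pace and stop on an object; "grip_force" is the grip in N (left out, the last holds). Time passes only in rows, so rows that do not move let the fingers close. It gives the time, the measured TCP pose, the force, the opening and the grip force at its end, in the units of the state.
- env.get_obs(): the state, without advancing time (a new reading comes with each control period).
- env.read_camera(name): name is "side" or "top" or "wrist"; returns a dict with "image" (420x560x3 uint8, red, green, blue), "camera_matrix" (3x3 intrinsics, pixels), "distortion" ([k1, k2, p1, p2, k3] as OpenCV has them; the pictures are not rectified), "R" (3x3) and "t" (3): a world point X has camera coordinates R X + t. Camera axes: x right, y down, z forward; pixel columns grow to the right and rows downward; lengths in m; the calibration is good to about 2 mm. A picture is of the moment at which its call begins. There is no depth.
- env.sign_off(): hands the job in; it is judged then, once.
The state is a dict: "time_s": time; "qpos": joint angles; "joint_velocities": joint speeds; "effort": joint torques, N m; "tool_pos": TCP position; "tool_rot": TCP orientation; "force": force on the tool from outside, world axes, zero at the start; "wrist_torque": the same for the moment, N m; "grip_width": finger opening in m; "grasp_force": force on a finger pad.
Only numpy, scipy, OpenCV 4.12 (cv2) and the standard library are available. Lean on these libraries where they do the work, as an engineer would, in place of code of your own. Each camera call takes 0.05 s, during which the arm holds its last target. There are 200 camera calls.

## Task

Drop both used syringes from the blue tray needle first through the mouth of the yellow sharps bin, then shut the bin's orange flap fully. Hold the syringes by the barrel, never touch the needles with the gripper, and leave the rack, the bottle and the slide box where they are.

Things in the scene. Friction and masses are not known exactly. Their poses are not given: they have to be found in the camera images.
- syringe_a_mid (a point): used 5 ml syringe, plunger pushed in, bare needle, 118 mm long, 15 g; the point is half-way along, on its axis, in the milky-white round barrel (14 mm across). Its z axis runs from needle to plunger. Along z from this point, mm: needle and green hub -59 to -15, barrel -15 to 47, finger flange 28 (x) by 17 (y) wide at 45 to 48, green 15 mm thumb disc ends at 59. Starts lying in the tray
- syringe_b_mid (a point): used 5 ml syringe, plunger pushed in, bare needle, 118 mm long, 15 g; the point is half-way along, on its axis, in the milky-white round barrel (14 mm across). Its z axis runs from needle to plunger. Along z from this point, mm: needle and orange hub -59 to -15, barrel -15 to 47, finger flange 28 (x) by 17 (y) wide at 45 to 48, green 15 mm thumb disc ends at 59. Starts lying in the tray
- needle_a: needle and green hub of syringe a, 44 mm long; same origin and axes as that syringe (so its position is the syringe's half-way point): needle tip at z -59 mm, steel needle 2.6 mm thick to z -33, hub 8 mm thick to z -15
- needle_b: needle and orange hub of syringe b, 44 mm long; same origin and axes as that syringe (so its position is the syringe's half-way point): needle tip at z -59 mm, steel needle 2.6 mm thick to z -33, hub 8 mm thick to z -15
- tray: blue tray, fixed, 200 (x) by 106 (y) mm, 38 high, walls and floor 3 mm; origin: centre of its underside. The syringes lie across it at x -50 and +50 mm, needle tips on the floor near the +y wall, barrels sloping up 21 degrees into 20 mm wide, 6 mm deep rim notches in the -y wall, flange and thumb disc just outside it; barrels free on both sides
- bin: yellow sharps bin with red top in a white bracket, fixed; 80 x 80 mm (top 84 x 84, bracket plate 120 x 130), origin: centre of the underside. Inside 74 x 74 mm, its floor 8 mm and the underside of the top 180 mm above the bench. The flap is hinged along the +x side of the top; the -x side roughly faces the robot
- bin_mouth (a point): centre of the bin's mouth, level with the upper face of the red top, 185 mm above the bench; 76 mm (bin x) by 80 mm (bin y) wide there, narrowing like a funnel to a throat of 52 by 56 mm, 17 mm further down. Axes as the bin's
- flap (a joint): angle of the bin's orange flap, rad: 0 fully shut, flat on the red top; 1.57 upright; 2.2 its stop, leaning away over the far side. Starts open at 1.7 to 2.15. Hinge line parallel to bin y, 38 mm in +x from the mouth centre, 187.5 mm above the bench; a little stiff (0.02 N m): the flap stays where it is left, and some 0.5 N at its edge moves it
- flap_edge (a point): middle of the flap's free edge (tip of its thumb tab), 85 mm from the hinge line; x axis from edge to hinge. The flap plate is 78 mm wide, 4 mm thick and 78 mm long before the tab, with a rib 6 mm high across its upper face near the edge. When shut this point is 187.5 mm above the bench
- tube_rack: white rack with four capped blood tubes, 60 x 150 mm and 106 mm high, loose; origin at the centre of its underside; leave alone
- oil_bottle: amber bottle of immersion oil with a black cap, 36 mm across, 68 mm high, loose; origin at the centre of its underside; leave alone
- slide_box: grey and white box for microscope slides, 100 x 82 mm, 34 mm high, loose; origin at the centre of its underside; leave alone
Things that resemble listed ones, but are neither listed nor needed, are in the scene too. There is more than one size of the bin; the job needs the larger.

How it is judged (in metres and radians):
On the way:
1. both syringes are inside the sharps bin, needle down (x of syringe_a_mid in the frame of bin between -0.037 and 0.037 m and y of syringe_a_mid in the frame of bin between -0.037 and 0.037 m and z of syringe_a_mid in the frame of bin between 0.03 and 0.13 m and angle between each of syringe_a_mid, syringe_b_mid's own z axis and vertical below 1.1 rad and x of syringe_b_mid in the frame of bin between -0.037 and 0.037 m and y of syringe_b_mid in the frame of bin between -0.037 and 0.037 m and z of syringe_b_mid in the frame of bin between 0.03 and 0.13 m), for 0.2 s.
At the end, for the whole second after the job is handed in: Both syringes lie at rest wholly inside the sharps bin with the needle end down (plunger up, within 1.1 rad of upright, mid-point inside the walls), and the flap is fully shut (under 0.06 rad) (all of step 1 and value of joint flap below 0.06 rad and linear speed of each of needle_a, needle_b below 0.02 m/s); the robot touches nothing.
It fails at once if the gripper's fingers touch a needle or its hub (more than 1 N) (contact force between the fingers and needle_a above 1 N or contact force between the fingers and needle_b above 1 N).
It fails at once if the tube rack, the bottle or the slide box is moved by more than 30 mm (distance of any of tube_rack, oil_bottle, slide_box from where it was at the start of the episode above 0.03 m).
It also fails if it takes over 72 s, if anything falls off the work surface, if the arm or the gripper's body presses on something with over 40 N, if the wrist force passes 120 N, or if a joint passes its speed limit or range.

## Working session

There is one attempt and no reset: what is moved stays moved. The work goes in short steps, Python scripts to look and compute and a tool call to move; the robot and the scene stay as the last step left them, time stands still between calls to the robot, and variables do not carry over. Pictures are saved under pics/ and viewed, at most 10 in all, crops included, and the job is handed in when it is done.

Besides the shell and the picture viewer there is one more tool, called after "Call:" in YAML: its name, and indented under it one key for each argument. step_arm: Moves the arm, as the interface text tells. Its arguments: {"type":"object","properties":{"steps":{"type":"array","items":{"type":"number"}},"grip_force":{"type":"number"}},"required":["steps"]}

```bash
mkdir -p pics
python3 - <<'E'
from cell import env
import cv2, numpy as np
o=env.get_obs(); print(o)
for n in ["side","top","wrist"]:
    c=env.read_camera(n); cv2.imwrite(f"pics/{n}0.png",c["image"][:,:,::-1])
    np.savez(f"pics/{n}0.npz",**c)
    print(n,c["camera_matrix"],c["distortion"],(-np.array(c["R"]).T@c["t"]).round(3),np.array(c["R"]).round(2))
E
```

```text
{'time_s': 0.0, 'qpos': array([65.89481809, 18.44015813, -4.01664787, 83.17532825,  1.29495961,
       78.53911364, -3.26165373]), 'joint_velocities': array([0.05101823, 0.03340778, 0.00229128, 0.00579373, 0.00633337,
       0.05794994, 0.05679047]), 'effort': array([ 1.89363236e-04, -4.91285062e+01, -4.03685672e-01, -3.12524343e+01,
       -6.38834853e-02,  4.35897731e-02,  1.43640841e-04]), 'tool_pos': array([ 0.27370375, -0.58934346,  0.40364513]), 'tool_rot': array([-1.79890645e+02,  5.28545674e-03,  2.49143437e+01]), 'force': array([-0.63945064,  0.22186558, -0.19677132]), 'wrist_torque': array([0.0087749 , 0.01649023, 0.01907728]), 'grasp_force': 0.0, 'grip_width': 0.08737798197148683}
side [[500.49936915   0.         271.96046323]
 [  0.         500.49936915 213.82072265]
 [  0.           0.           1.        ]] [-0.11518346  0.          0.          0.          0.        ] [0.501 0.702 1.091] [[-0.99 -0.15 -0.  ]
 [-0.11  0.75 -0.65]
 [ 0.1  -0.64 -0.76]]
top [[506.85064555   0.         281.43122433]
 [  0.         506.85064555 213.27670738]
 [  0.           0.           1.        ]] [0.05344462 0.         0.         0.         0.        ] [ 0.335 -0.087  1.432] [[ 0.   -1.   -0.01]
 [-0.97 -0.   -0.22]
 [ 0.22  0.01 -0.97]]
wrist [[371.68649413   0.         279.41235479]
 [  0.         371.68649413 213.34100677]
 [  0.           0.           1.        ]] [0.03112759 0.         0.         0.         0.        ] [ 0.346 -0.556  0.384] [[ 0.42 -0.91 -0.  ]
 [-0.87 -0.4   0.29]
 [-0.27 -0.12 -0.96]]
```

View pics/top0.png

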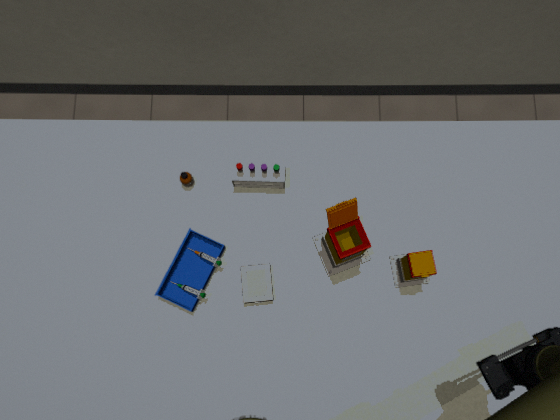

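View pics/side0.png

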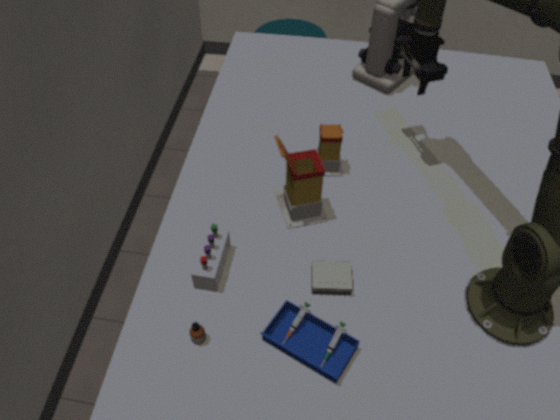

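The top view shows the tray at (190,270), the syringes' green discs at about (218,262) and (202,295), the large bin at (347,240) with its flap at (342,212), and the small decoy at (415,265). The side view agrees: tray at (310,340), large bin at (305,180). Next I'll measure these.

```bash
cat > h.py <<'E'
import cv2, numpy as np
def cam(n):
    d=np.load(f"pics/{n}.npz"); return {k:d[k] for k in d}
def snap(name,tag):
    from cell import env
    c=env.read_camera(name); np.savez(f"pics/{tag}.npz",**c); cv2.imwrite(f"pics/{tag}.png",c["image"][:,:,::-1]); return c
def plane(c,px,z):
    p=cv2.undistortPoints(np.array(px,float).reshape(-1,1,2),c["camera_matrix"],c["distortion"]).reshape(-1,2)
    d=np.c_[p,np.ones(len(p))]@c["R"]; o=-c["R"].T@c["t"]
    return o+d*((z-o[2])/d[:,2])[:,None]
def mask(c,lo,hi):
    return cv2.inRange(cv2.cvtColor(c["image"],cv2.COLOR_RGB2HSV),np.array(lo),np.array(hi))
def blobs(m,amin=4):
    n,l,s,ce=cv2.connectedComponentsWithStats(m)
    return [(s[i,4],ce[i],s[i,:4],l==i) for i in range(1,n) if s[i,4]>=amin]
E
python3 - <<'E'
from h import *
np.set_printoptions(precision=4,suppress=True)
for n in ["top0","side0"]:
    c=cam(n)
    B=max(blobs(mask(c,(105,120,50),(130,255,255))),key=lambda b:b[0])
    pts=cv2.findContours(B[3].astype(np.uint8),0,2)[0][0].reshape(-1,2)
    w=plane(c,pts,0.038)[:,:2].astype(np.float32)
    r=cv2.minAreaRect(w); print(n,"tray",B[0],r, cv2.boxPoints(r))
    for nm,lo,hi in [("green",(45,60,30),(90,255,255)),("orange",(4,100,60),(22,255,255)),("red",(0,150,60),(3,255,255)),("red2",(174,150,60),(180,255,255))]:
        for b in blobs(mask(c,lo,hi)): print(nm,b[0],b[1],b[2])
    m=mask(c,(0,150,60),(4,255,255))|mask(c,(174,150,60),(180,255,255))
    R=max(blobs(m),key=lambda b:b[0])
    pts=cv2.findContours(R[3].astype(np.uint8),0,2)[0][0].reshape(-1,2)
    r=cv2.minAreaRect(plane(c,pts,0.185)[:,:2].astype(np.float32)); print("bin",R[0],R[2],r)
t=cv2.imread("pics/top0.png"); s=cv2.imread("pics/side0.png")
f=lambda im,x,y:cv2.resize(im[y:y+100,x:x+130],None,fx=3,fy=3,interpolation=2)
cv2.imwrite("pics/crop.png",np.vstack([np.hstack([f(t,130,220),f(t,300,190)]),np.hstack([f(s,250,290),f(s,250,125)])]))
E
```

```text
top0 tray 2459 ((0.4960287809371948, 0.17274868488311768), (0.10977799445390701, 0.19955381751060486), 65.1566390991211) [[0.3824 0.1649]
 [0.5635 0.081 ]
 [0.6096 0.1806]
 [0.4285 0.2645]]
green 39 [275.9487 167.2821] [273 164   7   8]
green 23 [218.3913 262.6522] [216 261   6   5]
green 13 [179.6154 285.0769] [177 284   6   4]
green 22 [202.2727 294.6364] [200 293   6   5]
orange 64 [186.0938 178.4062] [180 172  12  11]
orange 659 [342.0137 213.0212] [326 198  32  32]
orange 17 [340.8824 229.6471] [334 227  15   7]
orange 42 [344.9286 245.5952] [335 235  24  17]
orange 4 [361.25 243.25] [360 242   3   3]
orange 4 [366.   248.75] [365 248   3   3]
orange 11 [196.7273 252.    ] [195 251   5   3]
orange 567 [422.0212 263.5485] [409 250  28  28]
red 24 [238.7917 165.75  ] [236 163   6   6]
red 527 [350.1784 238.7135] [328 216  43  43]
red 13 [409.0769 261.9231] [408 257   3  11]
red 6 [411.5 274. ] [411 272   2   5]
bin 568 [328 216  43  43] ((0.5597307682037354, -0.2471330612897873), (0.08292172849178314, 0.08541948348283768), 21.442344665527344)
side0 tray 2944 ((0.4949719309806824, 
[... 362 characters left out ...]
632] [321 125  22  15]
orange 430 [297.0884 161.8093] [275 136  42  40]
orange 306 [328.5719 151.2516] [317 142  23  21]
orange 589 [306.2869 190.8234] [289 177  33  28]
orange 8 [287.25 184.5 ] [286 182   4   5]
orange 17 [288.7059 191.3529] [286 188   7   8]
orange 87 [196.7701 332.954 ] [191 327  13  12]
orange 14 [289.2857 333.2143] [288 331   4   6]
red 256 [309.6523 159.0625] [289 151  35  23]
red 10 [296.7 174.7] [294 173   6   4]
red 15 [203.5333 259.1333] [202 257   4   6]
red2 4 [319.5  171.75] [318 171   4   2]
red2 4 [203.  260.5] [202 259   3   4]
bin 298 [289 151  35  23] ((0.5539167523384094, -0.2451189160346985), (0.07592269033193588, 0.08252827078104019), 20.224576950073242)
```

View pics/crop.png

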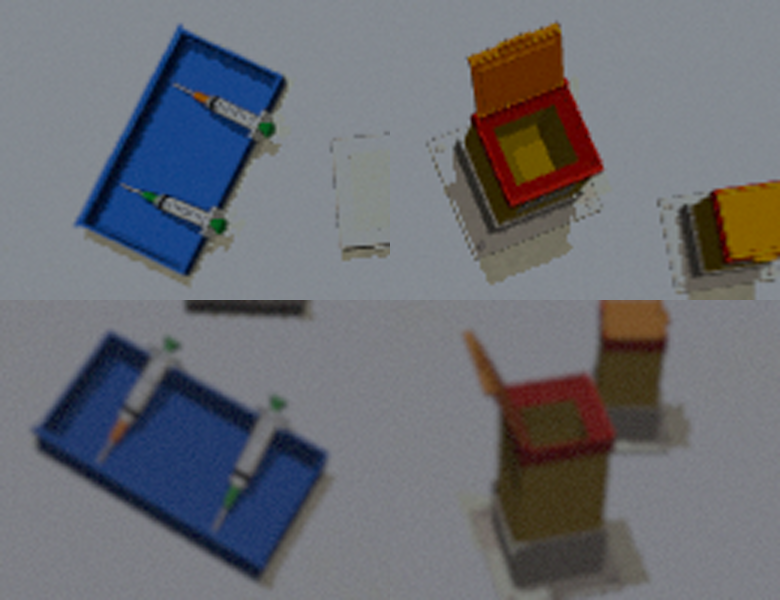

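View pics/wrist0.png

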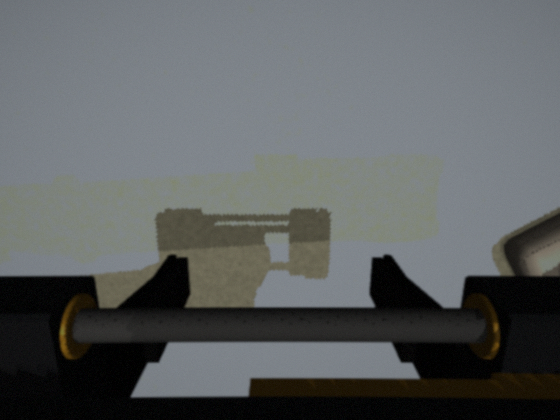

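The crop shows that syringe b (orange hub) lies at the tray's far end and a (green hub) at the near end, with the needles pointing away from the slide box. The bin's flap stands just past upright on its far (+x) side. In the wrist view the body's long side runs along tool y.

The tool can't tilt. I'll grip each barrel, pivot it steeper by pushing the needle tip against the tray's +y wall, then drop it into the bin.

```bash
cat >> h.py <<'E'
yt=np.radians(-24.85); TC=np.array([.4953,.1743]); ex=np.array([np.cos(yt),np.sin(yt)]); ey=np.array([-ex[1],ex[0]])
def tray(p): d=np.asarray(p)[:,:2]-TC; return np.c_[d@ex,d@ey]*1000
def go(x,y,z,yaw,cur=None):
    "shift in tool axes (mm) of the grasp point to x,y,z, then roll"
    from cell import env
    o=env.get_obs(); p=o["tool_pos"]; a=np.radians(o["tool_rot"][2]); d=np.array([x,y,z+.164])-p
    print("t",round(o["time_s"],2),"now",p.round(4),o["tool_rot"].round(2),"dx,dy,dz",np.round([d[0]*np.cos(a)+d[1]*np.sin(a),d[0]*np.sin(a)-d[1]*np.cos(a),-d[2]],4)*1000,"roll",round(o["tool_rot"][2]-yaw,2))
E
python3 - <<'E'
from h import *
np.set_printoptions(precision=1,suppress=True)
for n,q in [("top0",[(218.4,262.7,.046),(196.7,252,.017),(202.3,294.6,.046),(179.6,285.1,.017)]),("side0",[(306.5,304.4,.046),(289.3,333.2,.017),(342,324.2,.046),(326.8,354.9,.017)])]:
    c=cam(n)
    for u,v,z in q: print(n,tray(plane(c,[(u,v)],z)))
# small bin, flap edge
c=cam("top0"); print(plane(c,[(422,263.5)],.12),plane(c,[(341.5,202)],.27), plane(c,[(260,175)],.106))
go(.40,-.20,.27,24.9); go(.4953,.14,.20,65.1)
E
```

```text
top0 [[ 49.6 -65.5]]
top0 [[52.6  8.4]]
top0 [[-45.9 -65. ]]
top0 [[-49.4   8.8]]
side0 [[ 49.3 -67.6]]
side0 [[50.6  6.1]]
side0 [[-47.1 -67.2]]
side0 [[-50.7   5.9]]
[[ 0.5 -0.4  0.1]] [[ 0.6 -0.2  0.3]] [[ 0.7 -0.   0.1]]
t 0.15 now [ 0.3 -0.6  0.4] [-179.9    0.    24.9] dx,dy,dz [ 278.6 -299.9  -30.1] roll 0.02
t 0.15 now [ 0.3 -0.6  0.4] [-179.9    0.    24.9] dx,dy,dz [ 508.3 -568.1   39.9] roll -40.18
```

Call:
step_arm:
  steps: [1,28,-30,-3,0,1,28,-30,-3,0,1,28,-30,-3,0,1,28,-30,-3,0,1,28,-30,-3,0,1,28,-30,-3,0,1,28,-30,-3,0,1,28,-30,-3,0,1,28,-30,-3,0,1,28,-30,-3,0]

```text
time_s: 1.4
tool_pos: [0.4015, -0.1981, 0.4347]
tool_rot: [180.0, 0.0, 24.9]
force: [-0.2, 0.1, -0.3]
grip_width: 0.087
grasp_force: 0.0
```

```bash
python3 -c "
from h import *
go(.521,.111,.16,65.1)"
```

```text
t 1.4 now [ 0.4015 -0.1981  0.4347] [1.7999e+02 1.0000e-02 2.4910e+01] dx,dy,dz [ 238.6 -230.   110.7] roll -40.19
```

Call:
step_arm:
  steps: [0.5,40,-38,0,0,0.5,40,-38,0,0,0.5,40,-38,0,0,0.5,40,-38,0,0,0.5,40,-38,0,0,0.5,38.5,-40,0,0,0.5,0,0,22,-10,0.5,0,0,22,-10,0.5,0,0,22,-10,0.5,0,0,22,-10.2,0.5,0,0,22,0,0.5,0,0,0,0]

```text
time_s: 2.9
tool_pos: [0.52, 0.1091, 0.323]
tool_rot: [-179.8, 0.1, 65.1]
force: [-0.4, -0.0, 0.3]
grip_width: 0.0436
grasp_force: 0.0
```

```bash
python3 -c "
from h import *
snap('wrist','w1')
go(.5285,.127,.031,65.1)"
```

```text
t 2.95 now [0.5205 0.1094 0.3244] [-1.7992e+02  4.0000e-02  6.5110e+01] dx,dy,dz [ 19.3  -0.2 129.4] roll 0.01
```

View pics/w1.png

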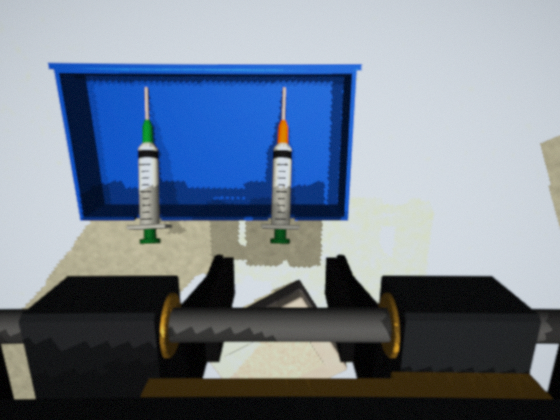

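The wrist view shows both syringes: b with its hub at (283,133) and thumb disc at (280,237), a with its hub at (147,132) and disc at (150,237). The flanges lie flat and wide across.

Run:
```python
from h import *
np.set_printoptions(precision=1,suppress=True)
c=cam("w1")
for u,v,z in [(283,133,.017),(280,238,.046),(282,160,.0255),(284,88,.005),(147,132,.017),(150,238,.046),(148,160,.0255),(147,88,.005),(358,67,.038),(348,219,.038),(52,66,.038),(81,219,.038)]:
    p=plane(c,[(u,v)],z); print(p[0]*1000,tray(p))
```

```text
[543.9 158.7  17. ] [[50.6  6.3]]
[511.   92.9  46. ] [[ 48.5 -67.2]]
[535.2 141.8  25.5] [[ 49.9 -12.8]]
[558.1 187.7   5. ] [[51.3 38.5]]
[451.3 202.1  17. ] [[-51.6   6.7]]
[424.  133.1  46. ] [[-47.4 -67.4]]
[444.3 183.6  25.5] [[-50.1 -13. ]]
[463.9 230.9   5. ] [[-52.3  38.2]]
[607.3 178.3  38. ] [[99.9 50.7]]
[562.3  82.6  38. ] [[ 99.4 -55. ]]
[424.5 262.7  38. ] [[-101.4   50.5]]
[381.4 166.1  38. ] [[-99.9 -55.3]]
```

Call:
step_arm:
  steps: [0.5,18,-0.5,30,0,0.5,0,0,40,0,0.5,0,0,35,0,0.5,0,0,15,0,0.5,0,0,9,0,0.5,0,0,0,0,0,0,0,0,0,0,0,0,0,0,0,0,0,0,0,0,0,0,0,0]
  grip_force: 5

```text
time_s: 4.2
tool_pos: [0.528, 0.1261, 0.1959]
tool_rot: [180.0, -0.0, 65.1]
force: [0.1, 0.0, -1.1]
grip_width: 0.014
grasp_force: 5.0
```

Call:
step_arm:
  steps: [0,5,0,-3,0,0,5,0,-3,0,0,5,0,-8,0,0,4,0,-6,0,0,4,0,-6,0,0,5,0,-5,0,0,5,0,-5,0,0,4,0,-3,0,0,0,0,0,0]

```text
time_s: 5.32
tool_pos: [0.5437, 0.1606, 0.2351]
tool_rot: [180.0, -0.1, 65.2]
force: [0.1, -1.3, -0.0]
grip_width: 0.0134
grasp_force: 5.0
```

```bash
python3 -c "
from h import *
a=snap('side','s2')['image']; b=snap('wrist','w2')['image']
s=cv2.resize(a[280:400,240:380],(560,480),interpolation=cv2.INTER_CUBIC)
cv2.imwrite('pics/c2.png',cv2.resize(np.hstack([s,cv2.resize(b,(640,480))])[:,:,::-1],(800,320)))
go(.54,-.25,.27,21)"
```

```text
t 5.42 now [0.5435 0.1602 0.2347] [-1.800e+02 -6.000e-02  6.514e+01] dx,dy,dz [-373.6  169.3 -199.3] roll 44.14
```

View pics/c2.png

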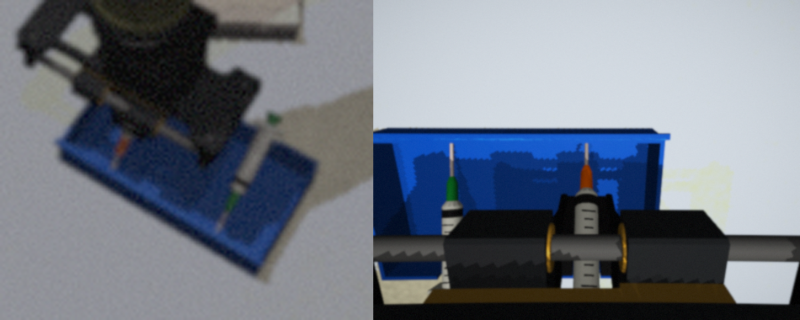

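The wrist crop shows the barrel standing steeply between the fingers, hub at about (585,180) and tip at about (585,145) against the wall. Casting the tip ray to check the angle.

```bash
python3 -c "
from h import *
c=cam('w2')
for v in (186,190,194):
  for z in (0,.01,.02,.03): print(v,z,tray(plane(c,[(278,v)],z)).round(1))
m=mask(c,(4,120,60),(18,255,255)); print([(b[0],b[1]) for b in blobs(m,20)])"
```

```text
186 0 [[48.2 39. ]]
186 0.01 [[48.2 41.2]]
186 0.02 [[48.3 43.5]]
186 0.03 [[48.3 45.8]]
190 0 [[48.2 36.5]]
190 0.01 [[48.2 38.9]]
190 0.02 [[48.3 41.3]]
190 0.03 [[48.3 43.7]]
194 0 [[48.2 34.1]]
194 0.01 [[48.2 36.6]]
194 0.02 [[48.3 39.1]]
194 0.03 [[48.3 41.6]]
[(np.int32(388), array([279.27061856, 232.95618557]))]
```

Call:
step_arm:
  steps: [0,0,0,-30,0,0,0,0,-58,0,0,0,0,-58,0,0,0,0,-58,0,0,-47,21.6,0,0,0,-47,21.6,0,0,0,-47,21.6,0,0,0,-47,21.6,0,0,0,-47,21.6,0,0,0,-47,21.6,0,0,0,-47,21.6,0,0,0,-46,21.6,0,0]
  grip_force: 12

```text
time_s: 6.92
tool_pos: [0.5424, -0.2547, 0.4386]
tool_rot: [180.0, -0.0, 65.1]
force: [0.2, 0.2, -0.5]
grip_width: 0.0135
grasp_force: 12.0
```

Call:
step_arm:
  steps: [0,0,0,0,10,0,0,0,0,10,0,0,0,0,10,0,0,0,0,10,0,0,0,0,4.1,0,0,0,0,0]

```text
time_s: 7.68
tool_pos: [0.5426, -0.253, 0.4385]
tool_rot: [-180.0, -0.0, 21.1]
force: [0.4, 0.1, 0.2]
grip_width: 0.0137
grasp_force: 12.0
```

```bash
python3 -c "
from h import *
a=snap('side','s3')['image']; b=snap('top','t3')['image']
f=lambda im,x,y,w,h:cv2.resize(im[y:y+h,x:x+w],(400,400),interpolation=cv2.INTER_CUBIC)
cv2.imwrite('pics/c3.png',np.hstack([f(a,230,60,150,150),f(b,290,170,120,120)])[:,:,::-1])
go(.5422,-.2534,.206,20.8)"
```

```text
t 7.78 now [ 0.5425 -0.2531  0.4385] [-1.7999e+02 -1.0000e-02  2.1110e+01] dx,dy,dz [-0.4  0.2 68.5] roll 0.31
```

View pics/c3.png

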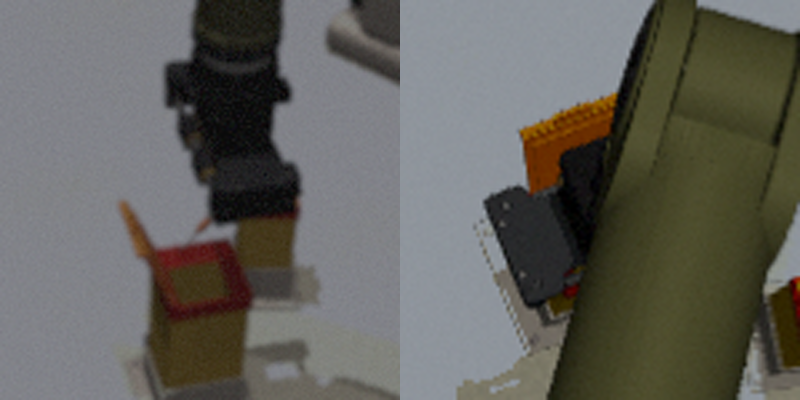

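The side crop shows the orange hub at about (205,225) and the tip at about (190,240), i.e. side pixels (307,144) and (301,150), above the mouth and short of the flap. Checking the tilt by projection.

```bash
python3 -c "
from h import *
c=cam('s3'); w=snap('wrist','w3')
g=np.array([.5425,-.2531,.2745]); a=np.radians(20.8)
for k in (c,w):
  for th in (20,35,50,60,70):
    t=np.radians(th); d=np.array([np.cos(t)*np.cos(a),np.cos(t)*np.sin(a),-np.sin(t)])
    print(th,cv2.projectPoints(np.array([g+.039*d,g+.074*d]),cv2.Rodrigues(k['R'])[0],k['t'],k['camera_matrix'],k['distortion'])[0].reshape(-1).round(1))
  print([(b[0],b[1].round(1)) for b in blobs(mask(k,(4,120,60),(18,255,255)),8)])
"
```

```text
20 [298.6 141.1 285.7 146.6]
35 [300.3 143.5 289.  151.1]
50 [302.8 145.4 293.9 154.5]
60 [304.9 146.2 297.8 156. ]
70 [307.2 146.7 302.1 156.9]
[(np.int32(285), array([293.6, 160.4])), (np.int32(8), array([337.5, 142.5])), (np.int32(22), array([318.8, 156.7])), (np.int32(83), array([196.7, 333. ]))]
20 [279.6 202.3 280.1 123.6]
35 [279.6 206.9 280.  139.9]
50 [279.5 216.1 279.8 161.6]
60 [279.4 224.3 279.7 178. ]
70 [279.4 233.7 279.6 195.5]
[(np.int32(11536), array([278.8, 107.3])), (np.int32(1161), array([280.6, 208.5])), (np.int32(12), array([218. , 216.5])), (np.int32(14), array([220.1, 241.5])), (np.int32(9), array([221.1, 255. ])), (np.int32(11), array([319., 259.])), (np.int32(128), array([464. , 283.6])), (np.int32(583), array([476.5, 298.6])), (np.int32(281), array([473.8, 351.5])), (np.int32(13), array([473.8, 347.6]))]
```

Tilt is about 68°. Lower and release.

Call:
step_arm:
  steps: [0,5,0,20,0,0,0,0,30,0,0,0,0,18,0,0,0,0,0,0,0.6,0,0,0,0,0.6,0,0,0,0,0.6,0,0,0,0,0.6,0,0,0,0,0.6,0,0,-40,0,0.6,0,0,-40,0]

```text
time_s: 9.07
tool_pos: [0.547, -0.2513, 0.4513]
tool_rot: [-180.0, 0.0, 21.0]
force: [-0.3, -0.4, 0.2]
grip_width: 0.0514
grasp_force: 0.0
```

```bash
python3 -c "
from h import *
a=snap('side','s4')['image']; b=snap('wrist','w4')['image']
f=lambda im,x,y,w,h:cv2.resize(im[y:y+h,x:x+w],(400,400),interpolation=cv2.INTER_CUBIC)
cv2.imwrite('pics/c4.png',np.hstack([f(a,230,60,150,150),f(b,70,0,420,420)])[:,:,::-1])
go(.4389,.1675,.031,65.1)"
```

```text
t 9.18 now [ 0.5482 -0.2512  0.4561] [179.63  -0.35  21.03] dx,dy,dz [  48.3 -430.   261.1] roll -44.07
```

View pics/c4.png

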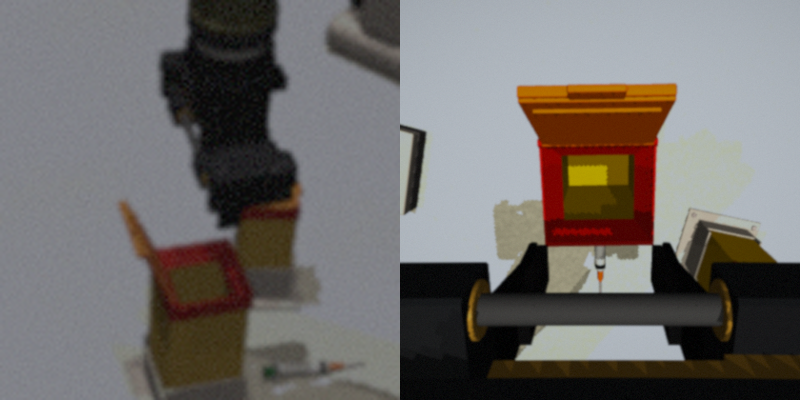

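The drop failed. The wrist view (right) shows syringe b on the bench in front of the bin, its needle toward the robot, and the side crop has it at (265–365, 370). I'll re-measure the bin from the wrist view and find where b lies.

Run:
```python
from h import *
np.set_printoptions(precision=1,suppress=True)
k=cam("w4"); px=lambda x,y:((x-400)*1.05+70,y*1.05)
a=np.radians(20.8); bx=np.array([np.cos(a),np.sin(a)]); by=np.array([-bx[1],bx[0]]); B=np.array([.559,-.247])
def binf(p): d=np.asarray(p)[:,:2]-B; return np.c_[d@bx,d@by]*1000
m=mask(k,(0,150,60),(4,255,255))|mask(k,(174,150,60),(180,255,255))
R=max(blobs(m),key=lambda b:b[0]); print(R[2])
for q in [(540,140),(655,140),(545,222),(653,222),(545,245),(653,245),(564,155),(634,155),(562,219),(634,219)]:
    print(q, binf(plane(k,[px(*q)],.185)))
# syringe b on bench
print("hub wrist",plane(k,[px(600,277)],.007)*1000,"band",plane(k,[px(600,264)],.007)*1000)
s=cam("s4"); ps=lambda x,y:(230+x*.375,60+y*.375)
for q in [(268,371),(323,367),(340,365),(365,363)]: p=plane(s,[ps(*q)],.008); print("side",p*1000,binf(p))
rm=mask(s,(0,150,60),(4,255,255))|mask(s,(174,150,60),(180,255,255))
```

```text
[215 145 126 114]
(540, 140) [[38.4 40.3]]
(655, 140) [[ 38.8 -41.2]]
(545, 222) [[-23.2  39.3]]
(653, 222) [[-23.  -42.8]]
(545, 245) [[-42.1  40. ]]
(653, 245) [[-41.9 -43.7]]
(564, 155) [[27.9 23.6]]
(634, 155) [[ 28.1 -26.7]]
(562, 219) [[-20.8  26.3]]
(634, 219) [[-20.6 -28.3]]
hub wrist [[ 404.8 -310.3    7. ]] band [[ 422.9 -303.3    7. ]]
side [[ 479.1 -288.4    8. ]] [[-89.4 -10.4]]
side [[ 419.6 -303.2    8. ]] [[-150.3   -3.1]]
side [[ 401.1 -309.     8. ]] [[-169.6   -1.9]]
side [[ 373.8 -316.1    8. ]] [[-197.6    1.2]]
```

Run:
```python
from h import *
for n in ("w2","w3"):
    k=cam(n); hsv=cv2.cvtColor(k["image"],cv2.COLOR_RGB2HSV)
    print(n,[(v,*map(int,hsv[v,279])) for v in range(130,262,4)])
    # tilt/grip solutions: project for s (grip station) and theta in tool frame
k=cam("w3"); a=np.radians(21.1); g=np.array([.5425,-.2531,.2745])
for s in (5,10,15,20):
  for th in (35,45,55,62,70):
    t=np.radians(th); d=np.array([np.cos(t)*np.cos(a),np.cos(t)*np.sin(a),-np.sin(t)])
    P=np.array([g+x*d for x in ((s+15)/1e3,(s+33)/1e3,(s+59)/1e3)])
    print(s,th,cv2.projectPoints(P,cv2.Rodrigues(k['R'])[0],k['t'],k['camera_matrix'],k['distortion'])[0].reshape(-1,2)[:,1].round(0))
```

```text
w2 [(130, 104, 17, 226), (134, 107, 18, 226), (138, 106, 17, 226), (142, 104, 17, 226), (146, 103, 16, 226), (150, 105, 16, 225), (154, 107, 16, 226), (158, 106, 17, 226), (162, 101, 16, 227), (166, 105, 21, 223), (170, 111, 177, 69), (174, 110, 241, 73), (178, 108, 223, 207), (182, 109, 221, 209), (186, 110, 198, 207), (190, 8, 26, 159), (194, 8, 30, 162), (198, 8, 26, 158), (202, 8, 30, 160), (206, 10, 30, 153), (210, 12, 30, 109), (214, 11, 45, 108), (218, 12, 255, 130), (222, 12, 255, 126), (226, 11, 255, 122), (230, 11, 255, 125), (234, 12, 255, 128), (238, 12, 255, 126), (242, 11, 255, 127), (246, 12, 120, 98), (250, 27, 22, 105), (254, 38, 19, 55), (258, 60, 21, 12)]
w3 [(130, 11, 255, 116), (134, 11, 255, 119), (138, 11, 255, 117), (142, 12, 255, 127), (146, 7, 255, 127), (150, 0, 255, 123), (154, 1, 255, 124), (158, 22, 255, 132), (162, 22, 255, 130), (166, 23, 255, 131), (170, 26, 255, 183), (174, 27, 255, 204), (178, 25, 147, 184), (182, 13, 39, 158), (186, 14, 38, 159), (190, 13, 36, 148), (194, 12, 33, 140), (198, 11, 35, 140), (202, 12, 35, 144), (206, 13, 33, 138), (210, 13, 33, 141), (214, 11, 43, 141), (218, 12, 255, 171), (222, 12, 255, 194), (226, 12, 255, 197), (230, 12, 255, 201), (234, 12, 255, 203), (238, 12, 255, 205), (242, 12, 255, 208), (246, 11, 133, 148), (250, 28, 19, 159), (254, 24, 21, 61), (258, 30, 26, 10)]
5 35 [247. 209. 158.]
5 45 [249. 214. 170.]
5 55 [253. 222. 183.]
5 62 [256. 228. 193.]
5 70 [260. 235. 205.]
10 35 [236. 199. 149.]
10 45 [239. 205. 162.]
10 55 [244. 214. 176.]
10 62 [247. 220. 187.]
10 70 [252. 229. 200.]
15 35 [225. 189. 140.]
15 45 [229. 197. 154.]
15 55 [235. 206. 170.]
15 62 [239. 214. 181.]
15 70 [245. 223. 196.]
20 35 [215. 179. 131.]
20 45 [220. 188. 146.]
20 55 [227. 199. 163.]
20 62 [232. 207. 176.]
20 70 [239. 217. 191.]
```

Refit: b was gripped at station about +10 mm with a tilt of about 57°, so it was shallower than I wanted. For syringe a I'll grip further back, tilt it more, and photograph the drop step by step.

Call:
step_arm:
  steps: [0.5,5.4,-53.3,0,0,0.5,5.4,-53.3,0,0,0.5,5.4,-53.3,0,0,0.5,5.4,-53.3,0,0,0.5,5.4,-53.3,0,0,0.5,5.4,-53.3,0,0,0.5,5.4,-53.3,0,0,0.5,5.4,-53.3,0,0,0.5,0,0,30,-10,0.5,0,0,30,-10,0.5,0,0,30,-10,0.5,0,0,30,-10]

```text
time_s: 10.68
tool_pos: [0.4342, 0.1621, 0.3294]
tool_rot: [180.0, 0.0, 61.4]
force: [0.7, 0.3, 0.0]
grip_width: 0.0436
grasp_force: 0.0
```

Call:
step_arm:
  steps: [0.5,0,0,20,-6.8,0.5,0,0,0,0]

```text
time_s: 10.92
tool_pos: [0.4336, 0.1618, 0.3091]
tool_rot: [-179.8, 0.1, 67.8]
force: [-0.5, 0.4, 0.2]
grip_width: 0.0432
grasp_force: 0.0
```

```bash
python3 -c "
from h import *
go(.4355,.1618,.033,67.8)"
```

```text
t 10.93 now [0.4336 0.1618 0.3091] [-1.7982e+02  1.0000e-01  6.7770e+01] dx,dy,dz [  0.7   1.8 112.1] roll -0.03
```

Call:
step_arm:
  steps: [0.5,0.7,1.8,40,0,0.5,0,0,40,0,0.5,0,0,20,0,0.5,0,0,12,0,0.5,0,0,0,0,0,0,0,0,0,0,0,0,0,0,0,0,0,0,0,0,0,0,0,0]
  grip_force: 4

```text
time_s: 12.05
tool_pos: [0.4365, 0.162, 0.199]
tool_rot: [180.0, 0.0, 67.8]
force: [-0.2, 1.0, 0.8]
grip_width: 0.0138
grasp_force: 4.0
```

Call:
step_arm:
  steps: [0,5,0,-4,0,0,5,0,-4,0,0,5,0,-7,0,0,4,0,-6,0,0,4,0,-6,0,0,5,0,-5,0,0,5,0,-5,0,0,5,0,-4,0,0,5,0,-3,0,0,5,0,-2,0,0,4,0,-1,0,0,0,0,0,0]

```text
time_s: 13.55
tool_pos: [0.4561, 0.2106, 0.2457]
tool_rot: [-180.0, -0.0, 67.8]
force: [-0.3, -1.6, -0.3]
grip_width: 0.014
grasp_force: 4.8
```

```bash
cat >> h.py <<'E'
def fit(tag,green):
    "grip station s and tilt from wrist view: hub/needle rows in the middle column"
    k=snap('wrist',tag); hsv=cv2.cvtColor(k["image"],cv2.COLOR_RGB2HSV)
    from cell import env
    o=env.get_obs(); a=np.radians(o["tool_rot"][2]); g=o["tool_pos"]-[0,0,.164]
    m=mask(k,(45,90,40),(90,255,255)) if green else mask(k,(8,200,60),(15,255,255))
    print([(b[0],b[1].round(0),b[2]) for b in blobs(m,60)])
    u=279; print([(v,*map(int,hsv[v,u])) for v in range(140,262,4)])
    for s in (5,10,15,20):
      for th in (40,50,60,70,80):
        t=np.radians(th); d=np.array([np.cos(t)*np.cos(a),np.cos(t)*np.sin(a),-np.sin(t)])
        P=np.array([g+x*d for x in ((s+15)/1e3,(s+33)/1e3,(s+59)/1e3)])
        print(s,th,cv2.projectPoints(P,cv2.Rodrigues(k['R'])[0],k['t'],k['camera_matrix'],k['distortion'])[0].reshape(-1,2)[:,1].round(0),end=';')
      print()
E
python3 -c "
from h import *
fit('w5',1); go(.5422,-.2534,.275,20.8)"
```

```text
[(np.int32(259), array([279., 229.]), array([272, 216,  15,  24], dtype=int32)), (np.int32(240), array([280., 372.]), array([269, 366,  22,  12], dtype=int32))]
[(140, 105, 19, 219), (144, 107, 18, 221), (148, 106, 17, 220), (152, 105, 19, 219), (156, 106, 17, 221), (160, 110, 17, 221), (164, 105, 18, 222), (168, 105, 19, 220), (172, 103, 16, 217), (176, 101, 19, 218), (180, 111, 140, 73), (184, 109, 245, 51), (188, 109, 226, 151), (192, 109, 223, 201), (196, 109, 226, 199), (200, 117, 73, 109), (204, 9, 28, 90), (208, 12, 29, 88), (212, 11, 32, 89), (216, 64, 104, 59), (220, 69, 231, 53), (224, 70, 245, 49), (228, 65, 221, 53), (232, 68, 226, 52), (236, 67, 214, 56), (240, 26, 20, 88), (244, 0, 15, 35), (248, 60, 85, 12), (252, 36, 39, 33), (256, 23, 23, 102), (260, 21, 21, 84)]
5 40 [249. 212. 165.];5 50 [252. 219. 177.];5 60 [256. 227. 191.];5 70 [260. 236. 206.];5 80 [266. 246. 223.];
10 40 [238. 203. 156.];10 50 [242. 210. 170.];10 60 [247. 219. 185.];10 70 [253. 230. 201.];10 80 [260. 241. 219.];
15 40 [228. 193. 148.];15 50 [233. 202. 162.];15 60 [239. 212. 179.];15 70 [246. 224. 196.];15 80 [255. 236. 215.];
20 40 [218. 184. 139.];20 50 [224. 194. 155.];20 60 [231. 205. 173.];20 70 [240. 218. 192.];20 80 [249. 232. 211.];
t 13.6 now [0.4561 0.2104 0.2456] [-1.7999e+02 -2.0000e-02  6.7830e+01] dx,dy,dz [-397.   254.8 -193.4] roll 47.03
```

Call:
step_arm:
  steps: [0,0,0,-29,0,0,0,0,-58,0,0,0,0,-58,0,0,0,0,-58,0,0,-43.5,29,0,0,0,-43.5,29,0,0,0,-43.5,29,0,0,0,-43.5,29,0,0,0,-43.5,29,0,0,0,-43.5,29,0,0,0,-43.5,29,0,0,0,-43.5,29,0,0]
  grip_force: 8

```text
time_s: 15.1
tool_pos: [0.54, -0.2009, 0.4488]
tool_rot: [179.9, -0.0, 67.8]
force: [0.4, 0.7, 0.3]
grip_width: 0.0135
grasp_force: 8.3
```

Call:
step_arm:
  steps: [0,-43.5,29,0,0,0,0,0,0,10,0,0,0,0,10,0,0,0,0,10,0,0,0,0,10,0,0,0,0,7,0,0,0,0,0]

```text
time_s: 15.98
tool_pos: [0.5503, -0.2505, 0.4486]
tool_rot: [180.0, -0.1, 20.9]
force: [-0.3, 0.4, -0.2]
grip_width: 0.0137
grasp_force: 8.3
```

```bash
python3 -c "
from h import *
fit('w6',1); go(.5497,-.2506,.206,20.8)"
```

```text
[(np.int32(274), array([279., 228.]), array([273, 216,  14,  23], dtype=int32)), (np.int32(223), array([280., 372.]), array([269, 366,  22,  12], dtype=int32))]
[(140, 11, 255, 112), (144, 10, 255, 111), (148, 12, 253, 113), (152, 12, 255, 114), (156, 10, 255, 141), (160, 1, 249, 119), (164, 2, 253, 117), (168, 22, 255, 128), (172, 23, 255, 125), (176, 26, 255, 177), (180, 27, 255, 196), (184, 26, 237, 187), (188, 14, 45, 118), (192, 12, 42, 122), (196, 11, 34, 120), (200, 9, 35, 118), (204, 12, 33, 115), (208, 12, 32, 120), (212, 10, 32, 119), (216, 63, 156, 72), (220, 68, 245, 78), (224, 67, 225, 84), (228, 66, 219, 85), (232, 68, 237, 86), (236, 67, 214, 81), (240, 33, 18, 145), (244, 30, 15, 34), (248, 0, 64, 8), (252, 30, 31, 41), (256, 26, 21, 96), (260, 23, 15, 67)]
5 40 [248. 212. 164.];5 50 [251. 218. 177.];5 60 [255. 226. 191.];5 70 [260. 235. 206.];5 80 [266. 246. 222.];
10 40 [238. 202. 156.];10 50 [242. 210. 169.];10 60 [247. 219. 184.];10 70 [253. 229. 201.];10 80 [260. 241. 218.];
15 40 [228. 193. 147.];15 50 [232. 201. 162.];15 60 [239. 212. 178.];15 70 [246. 223. 196.];15 80 [254. 236. 214.];
20 40 [218. 184. 139.];20 50 [223. 193. 155.];20 60 [231. 205. 173.];20 70 [239. 218. 191.];20 80 [249. 231. 211.];
t 16.02 now [ 0.5502 -0.2506  0.4487] [ 1.7999e+02 -5.0000e-02  2.0970e+01] dx,dy,dz [-0.5 -0.2 78.7] roll 0.17
```

Call:
step_arm:
  steps: [0,-3,0,25,0,0,0,0,30,0,0,0,0,20,0,0,0,0,9,0,0,0,0,0,0]
  grip_force: 8

```text
time_s: 16.65
tool_pos: [0.5472, -0.2519, 0.3646]
tool_rot: [-180.0, 0.0, 20.8]
force: [0.2, -0.1, -0.6]
grip_width: 0.0134
grasp_force: 8.3
```

```bash
python3 -c "
from h import *
snap('side','s7')
fit('w7',1); go(.5497,-.2506,.206,20.8)" | head -2
```

```text
[(np.int32(280), array([279., 228.]), array([272, 216,  15,  24], dtype=int32)), (np.int32(240), array([280., 372.]), array([269, 366,  22,  12], dtype=int32))]
[(140, 12, 255, 140), (144, 12, 255, 142), (148, 12, 255, 138), (152, 11, 255, 138), (156, 12, 255, 139), (160, 11, 255, 140), (164, 12, 255, 140), (168, 12, 255, 140), (172, 12, 255, 140), (176, 12, 255, 157), (180, 2, 255, 146), (184, 1, 252, 147), (188, 2, 174, 148), (192, 18, 41, 151), (196, 14, 34, 151), (200, 14, 37, 150), (204, 13, 36, 149), (208, 14, 37, 150), (212, 14, 34, 149), (216, 64, 159, 88), (220, 66, 230, 100), (224, 68, 250, 101), (228, 67, 230, 103), (232, 67, 241, 106), (236, 66, 201, 109), (240, 23, 17, 175), (244, 18, 28, 45), (248, 132, 91, 14), (252, 23, 20, 52), (256, 30, 15, 119), (260, 25, 18, 83)]
```

Call:
step_arm:
  steps: [0.25,0,0,0,0]
  grip_force: 3

```text
time_s: 16.88
tool_pos: [0.5475, -0.252, 0.3659]
tool_rot: [179.9, -0.1, 20.8]
force: [-0.5, -0.1, -0.1]
grip_width: 0.0177
grasp_force: 0.1
```

```bash
python3 -c "
from h import *
snap('side','s8'); snap('wrist','w8')"
```

Call:
step_arm:
  steps: [0.5,0,0,0,0]

```text
time_s: 17.1
tool_pos: [0.5472, -0.2519, 0.3652]
tool_rot: [180.0, -0.0, 20.8]
force: [-0.2, 0.7, -0.3]
grip_width: 0.0257
grasp_force: 0.1
```

```bash
python3 -c "
from h import *
snap('side','s9'); snap('wrist','w9')"
```

Call:
step_arm:
  steps: [0.5,0,0,0,0,0.5,0,0,0,0]

```text
time_s: 17.45
tool_pos: [0.5471, -0.252, 0.3647]
tool_rot: [180.0, 0.0, 20.8]
force: [-0.7, 0.4, 0.1]
grip_width: 0.0426
grasp_force: 0.0
```

```bash
python3 -c "
from h import *
snap('side','s10'); snap('wrist','w10')
f=lambda n:cv2.resize(cv2.imread(f'pics/{n}.png')[90:220,240:380],(200,190),interpolation=2)
g=lambda n:cv2.resize(cv2.imread(f'pics/{n}.png')[80:420,110:450],(200,200))
cv2.imwrite('pics/m.png',np.vstack([np.hstack([f(f's{i}') for i in (7,8,9,10)]),np.hstack([g(f'w{i}') for i in (7,8,9,10)])]))"
```

```text
(no output)
```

View pics/m.png

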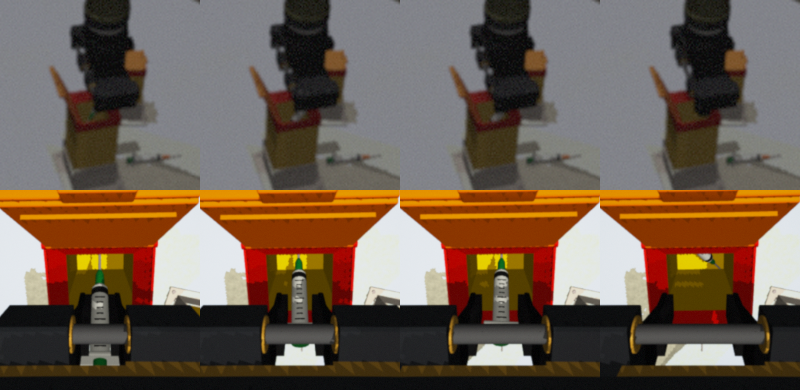

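The montage shows that on release the syringe pitched plunger-down onto the front rim, so the centre of mass is on the plunger side. It then slid through the mouth, and the last frame shows it inside at (705,257). Syringe b stays on the bench. I'll raise the arm and look into the bin.

Call:
step_arm:
  steps: [0.5,0,0,-50,0,0.5,0,0,-50,0,0.5,-25,0,-30,0,0.5,-25,0,0,0,0.5,0,0,0,0]

```text
time_s: 18.18
tool_pos: [0.4991, -0.2709, 0.4954]
tool_rot: [179.9, 0.0, 20.6]
force: [0.7, 0.7, 0.9]
grip_width: 0.0434
grasp_force: 0.0
```

```bash
python3 -c "
from h import *
snap('wrist','w11'); snap('side','s11')
im=cv2.imread('pics/w11.png')[80:380,130:430]
s=cv2.imread('pics/s11.png')[140:240,270:370]
cv2.imwrite('pics/m2.png',np.hstack([cv2.resize(im,(500,500),interpolation=2),cv2.resize(s,(300,500),interpolation=2)]))
for n in ('w11','s11'):
  k=cam(n)
  print(n,'or',[(b[0],b[1].round(1),b[2]) for b in blobs(mask(k,(6,160,60),(16,255,255)),6)]); print('gr',[(b[0],b[1].round(1),b[2]) for b in blobs(mask(k,(45,90,40),(90,255,255)),5)])
go(.45,-.29,.1,21)"
```

```text
w11 or [(np.int32(8518), array([275.7,  34.2]), array([203,   0, 145,  72], dtype=int32)), (np.int32(325), array([281. , 125.3]), array([243,  83,  71,  71], dtype=int32)), (np.int32(21), array([247. ,  86.3]), array([242,  85,  15,   8], dtype=int32)), (np.int32(71), array([439.4, 211.4]), array([415, 206,  51,  12], dtype=int32)), (np.int32(1211), array([430. , 231.5]), array([403, 212,  78,  58], dtype=int32)), (np.int32(38), array([281.5, 238.3]), array([280, 234,   4,  10], dtype=int32)), (np.int32(9), array([471.4, 244. ]), array([470, 240,   4,   9], dtype=int32)), (np.int32(6), array([466.8, 255.5]), array([466, 253,   3,   6], dtype=int32)), (np.int32(9), array([459.8, 273.6]), array([458, 270,   4,   7], dtype=int32)), (np.int32(6), array([440.5, 272.5]), array([439, 272,   4,   2], dtype=int32)), (np.int32(14), array([447.1, 274.6]), array([444, 273,   9,   3], dtype=int32))]
gr [(np.int32(57), array([250.3,  88.9]), array([244,  87,  13,   6], dtype=int32)), (np.int32(37), array([291.1, 127.9]), array([287, 124,   9,   8], dtype=int32)), (np.int32(79), array([280.8, 183. ]), array([276, 179,  10,  10], dtype=int32))]
s11 or [(np.int32(218), array([330.3, 132.5]), array([321, 126,  20,  13], dtype=int32)), (np.int32(149), array([293.9, 162.1]), array([277, 139,  39,  36], dtype=int32)), (np.int32(9), array([319.3, 156.7]), array([318, 154,   4,   6], dtype=int32)), (np.int32(29), array([303.3, 159.2]), array([294, 158,  19,   4], dtype=int32)), (np.int32(6), array([201.5, 330.5]), array([201, 329,   2,   4], dtype=int32)), (np.int32(31), array([196.1, 333.3]), array([192, 330,  10,   7], dtype=int32))]
gr [(np.int32(22), array([213.7, 227.6]), array([212, 225,   4,   7], dtype=int32))]
t 18.27 now [ 0.5006 -0.2694  0.4945] [-1.7999e+02 -2.0000e-02  2.0810e+01] dx,dy,dz [-54.6   1.3 230.5] roll -0.19
```

View pics/m2.png

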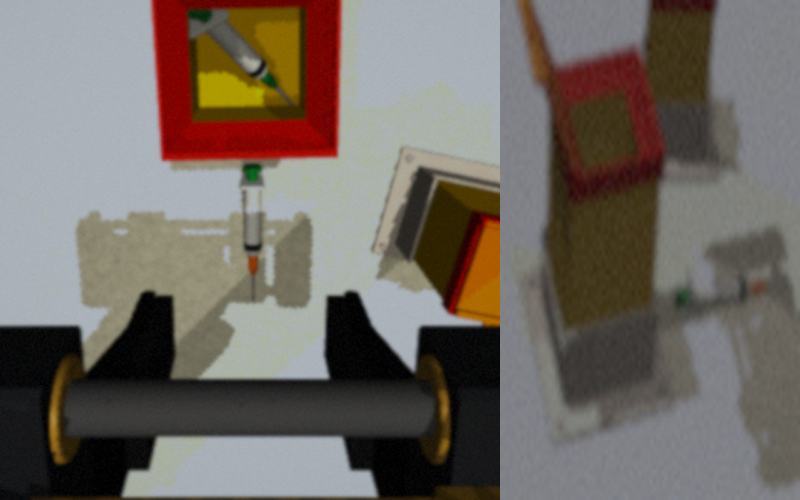

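Syringe a is in the bin, needle down and leaning to a corner. Syringe b lies on the bench with its thumb disc next to the bin (wrist (281,183)) and its hub at (281.5,238). I'll grip it near the flange, then tilt it by lowering its thumb end onto the bin's front rim.

```bash
cat >> h.py <<'E'
a_=np.radians(20.8); bx=np.array([np.cos(a_),np.sin(a_)]); by=np.array([-bx[1],bx[0]]); B=np.array([.559,-.247])
def binf(p): d=np.asarray(p)[:,:2]-B; return np.c_[d@bx,d@by]*1000
E
python3 - <<'E'
from h import *
from cell import env
np.set_printoptions(precision=1,suppress=True)
k=cam("w11"); s=cam("s11")
for n,c,q in [("w",k,[(280.8,183),(281.2,190.5),(282,229),(281.5,238.3),(282,260)]),("s",s,[(331,199.2),(355.7,197.4)])]:
    for p in q: P=plane(c,[p],.0075); print(n,p,P[0]*1000,binf(P))
print(env.get_obs()["qpos"])
E
```

```text
w (280.8, 183) [ 477.7 -281.5    7.5] [[-88.2  -3.4]]
w (281.2, 190.5) [ 468.7 -285.5    7.5] [[-98.1  -3.9]]
w (282, 229) [ 419.7 -305.2    7.5] [[-150.9   -5. ]]
w (281.5, 238.3) [ 407.  -309.3    7.5] [[-164.2   -4.3]]
w (282, 260) [ 377.5 -321.2    7.5] [[-196.   -5.]]
s (331, 199.2) [ 477.6 -288.8    7.5] [[-90.9 -10.2]]
s (355.7, 197.4) [ 406.3 -306.6    7.5] [[-163.9   -1.5]]
[ 47.1   8.1 -24.1  86.    3.3  86.5 -46.2]
```

Run:
```python
from h import *
np.set_printoptions(precision=1,suppress=True)
k=cam("w11"); px=lambda x,y:(x*.6+130,y*.6+80)
for q in [(375,250),(405,150)]: print("plate",binf(plane(k,[px(*q)],.003)))
for q in [(428,172),(413,262),(447,308)]: print("body/z.03,.06",binf(plane(k,[px(*q)],.03)),binf(plane(k,[px(*q)],.06)))
t=cam("top0")
M=mask(t,(0,150,60),(26,255,255)); M[:, :395]=0
R=max(blobs(M),key=lambda b:b[0]); pts=cv2.findContours(R[3].astype(np.uint8),0,2)[0][0].reshape(-1,2)
for z in (.1,.13): print(z,[binf(cv2.boxPoints(cv2.minAreaRect(plane(t,pts,z)[:,:2].astype(np.float32))))], cv2.minAreaRect(plane(t,pts,z)[:,:2].astype(np.float32))[1])
s=cam("side0"); print(binf(plane(s,[(331,131)],.1)),binf(plane(s,[(331,131)],.13)),binf(plane(t,[(422,264)],.1)),binf(plane(t,[(422,264)],.13)))
```

```text
plate [[-154.2 -103.4]]
plate [[ -72.6 -121.6]]
body/z.03,.06 [[ -83.9 -132.7]] [[ -77.2 -123.9]]
body/z.03,.06 [[-154.3 -127.1]] [[-142.8 -118.7]]
body/z.03,.06 [[-192.8 -156.5]] [[-178.7 -146.1]]
0.1 [array([[-148.1, -127.8],
       [-162.2, -190.4],
       [ -96.1, -205.2],
       [ -82. , -142.6]])] (0.06776334345340729, 0.06416785717010498)
0.13 [array([[-148.2, -119.7],
       [-162. , -180.9],
       [ -97.3, -195.4],
       [ -83.6, -134.2]])] (0.06623689830303192, 0.06272237002849579)
[[-140.  -199.9]] [[-127.1 -166.4]] [[-122.  -167.9]] [[-122.7 -159. ]]
```

Call:
step_arm:
  steps: [0.5,-48.5,4,0,0,0.5,0,0,55,0,0.5,0,0,55,0,0.5,0,0,55,0,0.5,0,0,55,0,0.5,0,0,45,0,0.5,0,0,10,0,0.5,0,0,0,0]

```text
time_s: 19.27
tool_pos: [0.4572, -0.2903, 0.2199]
tool_rot: [-180.0, -0.0, 20.9]
force: [0.1, 0.5, 1.4]
grip_width: 0.0434
grasp_force: 0.0
```

Run:
```python
from h import *
go(.4567,-.2904,.021,20.8)
k=snap("wrist","w12")
print([(b[0],b[1].round(1),b[2]) for b in blobs(mask(k,(45,90,40),(90,255,255)),5)],[(b[0],b[1].round(1),b[2]) for b in blobs(mask(k,(6,160,60),(16,255,255)),20)])
for b in blobs(mask(k,(45,90,40),(90,255,255)),20):
    x,y,w,h=b[2][:4]
    print("thumb top/bot", binf(plane(k,[(x+w/2,y),(x+w/2,y+h)],.012)).round(1))
from cell import env
print("grasp",binf([env.get_obs()["tool_pos"]]))
```

```text
t 19.27 now [ 0.4572 -0.2903  0.2199] [-1.7996e+02 -2.0000e-02  2.0870e+01] dx,dy,dz [-0.6 -0.1 34.9] roll 0.07
[] [(np.int32(414), array([431.7,  40.4]), array([305,  36, 255,  10], dtype=int32)), (np.int32(420), array([135.6,  45.9]), array([  0,  44, 268,   4], dtype=int32)), (np.int32(958), array([280.2, 205.6]), array([  0, 199, 560,  14], dtype=int32)), (np.int32(250), array([463.1, 243.1]), array([356, 242, 204,   3], dtype=int32)), (np.int32(424), array([176.6, 247.3]), array([  0, 244, 355,   8], dtype=int32)), (np.int32(549), array([358.6, 252.1]), array([152, 249, 408,   8], dtype=int32)), (np.int32(195), array([ 70.1, 257.3]), array([  0, 256, 150,   4], dtype=int32)), (np.int32(316), array([438.6, 275.2]), array([313, 274, 247,   4], dtype=int32)), (np.int32(399), array([145.5, 279.4]), array([  0, 276, 312,   8], dtype=int32)), (np.int32(29), array([386.7, 300.5]), array([380, 300,  16,   3], dtype=int32)), (np.int32(38), array([171.1, 304.1]), array([162, 303,  20,   3], dtype=int32))]
grasp [[-110.30701473   -4.86820625]]
```

The wrist camera mount would come down on the bin's top here, so I'll lift and turn the tool half a turn, putting the camera on the robot side.

Call:
step_arm:
  steps: [0.5,0,0,-50,0,0.5,0,0,-55,0,0.5,0,0,-55,0,0.5,0,0,-40,0,0.5,0,0,0,10,0.5,0,0,0,10,0.5,0,0,0,10]

```text
time_s: 20.2
tool_pos: [0.4568, -0.2904, 0.4229]
tool_rot: [179.9, -0.3, -9.5]
force: [-0.5, 0.6, -0.2]
grip_width: 0.0437
grasp_force: 0.0
```

```bash
python3 -c "
from h import *
from cell import env
o=env.get_obs(); print(o['qpos'].round(1),o['tool_rot'].round(1),o['force'].round(1))
s=snap('side','s12'); 
for p in [(331,199.2),(355.7,197.4)]: print(s['image'][int(p[1])-1:int(p[1])+2,int(p[0])].tolist())"
```

```text
[ 49.5   5.6 -21.2  96.7   2.1  77.9 -71.6] [179.9  -0.3  -9.5] [-0.5  0.6 -0.2]
[[62, 84, 63], [42, 70, 45], [46, 62, 47]]
[[121, 97, 84], [110, 75, 54], [103, 80, 71]]
```

Call:
step_arm:
  steps: [0.5,0,0,0,-10.5,0.5,0,0,0,-10.5,0.5,0,0,0,-10.5,0.5,0,0,0,-10.5,0.5,0,0,0,-10.5,0.5,0,0,0,-10.5,0.5,0,0,0,-10.5,0.5,0,0,0,-10.5,0.5,0,0,0,-10.5,0.5,0,0,0,-10.5,0.5,0,0,0,-10.5,0.5,0,0,0,-10.5]

```text
time_s: 21.75
tool_pos: [0.4568, -0.2904, 0.4221]
tool_rot: [179.9, 0.2, 117.3]
force: [-0.6, -0.2, -0.9]
grip_width: 0.0432
grasp_force: 0.0
```

Call:
step_arm:
  steps: [0.5,0,0,0,-10.5,0.5,0,0,0,-10.5,0.5,0,0,0,-10.5,0.5,0,0,0,-10.5,0.5,0,0,0,-10.5,0.5,0,0,0,-10.5,0.5,0,0,0,-10.5,0.5,0,0,0,-10.5,0.5,0,0,60,0,0.5,0,0,60,0,0.5,0,0,0,0]

```text
time_s: 23.12
tool_pos: [0.455, -0.2899, 0.2975]
tool_rot: [179.7, -0.2, -159.1]
force: [-0.2, 1.0, 0.7]
grip_width: 0.0436
grasp_force: 0.0
```

Run:
```python
from h import *
from cell import env
go(.4567,-.2904,.021,200.8)
o=env.get_obs(); print(o["qpos"].round(1))
k=snap("wrist","w13")
print("grasp",binf([o["tool_pos"]]))
for nm,m,z in (("gr",mask(k,(45,90,40),(90,255,255)),.010),("or",mask(k,(6,160,60),(16,255,255)),.0075)):
  for b in blobs(m,15):
    x,y,w,h=b[2][:4]; print(nm,b[0],b[1].round(1),b[2],"c,top,bot", binf(plane(k,[b[1],(x+w/2,y),(x+w/2,y+h)],z)).round(1).tolist())
```

```text
t 23.12 now [ 0.455  -0.2899  0.2975] [ 179.68   -0.21 -159.06] dx,dy,dz [ -1.4  -1.1 112.5] roll -359.86
[ 58.8  12.2 -32.3 105.4   7.1  64.8 135. ]
grasp [[-112.44500462   -3.16245548]]
gr 165 [276.3 252.6] [268 247  18  12] c,top,bot [[-81.5, -3.8], [-86.2, -3.2], [-76.1, -3.2]]
or 223 [275.9 144.7] [271 131  11  26] c,top,bot [[-164.3, -4.2], [-173.9, -3.7], [-155.5, -3.7]]
```

Call:
step_arm:
  steps: [0.5,-2.4,-0.8,50,0,0.5,0,0,40,0,0.5,0,0,15,0,0.5,0,0,6.5,0,0.5,0,0,0,0,0,0,0,0,0,0,0,0,0,0,0,0,0,0,0,0,0,0,0,0]
  grip_force: 5

```text
time_s: 24.3
tool_pos: [0.459, -0.2906, 0.1884]
tool_rot: [-180.0, 0.0, -159.2]
force: [0.7, -0.2, 1.1]
grip_width: 0.0137
grasp_force: 5.0
```

Run:
```python
from h import *
from cell import env
o=env.get_obs(); print("grasp",binf([o["tool_pos"]]),o["tool_pos"],o["force"],o["grip_width"])
```

```text
grasp [[-108.95155891   -5.25909374]] [ 0.45901683 -0.29060579  0.18839767] [ 0.74548404 -0.17102158  1.12546681] 0.01370308350238597
```

Call:
step_arm:
  steps: [0,0,0,-20,0,0,0,0,-55,0,0,0,0,-60,0,0,0,0,-57,0,0,0,0,0,0]

```text
time_s: 24.92
tool_pos: [0.4606, -0.2906, 0.3871]
tool_rot: [-179.4, 0.3, -159.2]
force: [-0.6, 0.3, -0.6]
grip_width: 0.0132
grasp_force: 5.0
```

```bash
cat >> h.py <<'E'
def fit2(tag,green=0):
    "tilt th and drop h of barrel below grasp point, station s, by least squares on wrist rows of hub ends"
    from cell import env
    from scipy.optimize import least_squares
    k=snap('wrist',tag); hsv=cv2.cvtColor(k["image"],cv2.COLOR_RGB2HSV)
    o=env.get_obs(); a=np.radians(o["tool_rot"][2]); g0=o["tool_pos"]-[0,0,.164]
    m=mask(k,(8,200,60),(15,255,255)); m[:, :262]=0; m[:,297:]=0
    bl=blobs(m,60); print("t",o["time_s"],"binxy",binf([g0]).round(1),"z",g0[2].round(4),"F",o["force"].round(1),"w",o["grip_width"].round(4),[(b[0],b[1].round(0),b[2]) for b in bl])
    print([(v,*map(int,hsv[v,279])) for v in range(80,262,6)])
    def pr(th,s,h):
        t=np.radians(th); d=np.array([np.cos(t)*np.cos(a),np.cos(t)*np.sin(a),-np.sin(t)])
        P=np.array([g0-[0,0,h/1e3]+x*d for x in ((s+15)/1e3,(s+33)/1e3,(s+59)/1e3)])
        return cv2.projectPoints(P,cv2.Rodrigues(k['R'])[0],k['t'],k['camera_matrix'],k['distortion'])[0].reshape(-1,2)[:,1]
    for th in range(0,90,10): print(th,pr(th,32,15).round(0),pr(th,28,15).round(0))
E
python3 -c "
from h import *
fit2('w14')"
```

```text
Traceback (most recent call last):
  File "h.py", line 46, in fit2
    bl=blobs(m,60); print("t",o["time_s"],"binxy",binf([g0]).round(1),"z",g0[2].round(4),"F",o["force"].round(1),"w",o["grip_width"].round(4),[(b[0],b[1].round(0),b[2]) for b in bl])
                                                                                                                     ^^^^^^^^^^^^^^^^^^^^^
AttributeError: 'float' object has no attribute 'round'
```

```bash
sed -i 's/o\["grip_width"\].round(4)/o["grip_width"]/' h.py; python3 -c "
from h import *
fit2('w14')"
```

```text
t 25.025 binxy [[-108.9   -5. ]] z 0.2175 F [-0.   0.3 -0.3] w 0.013957342473424204 [(np.int32(565), array([280., 163.]), array([273, 142,  15,  41], dtype=int32))]
[(80, 22, 44, 104), (86, 13, 36, 86), (92, 13, 36, 84), (98, 14, 33, 85), (104, 14, 33, 84), (110, 14, 31, 90), (116, 14, 32, 88), (122, 15, 29, 89), (128, 11, 32, 87), (134, 12, 37, 90), (140, 10, 98, 101), (146, 12, 255, 136), (152, 12, 255, 141), (158, 12, 255, 143), (164, 12, 255, 143), (170, 12, 255, 144), (176, 12, 255, 142), (182, 11, 232, 141), (188, 30, 26, 119), (194, 25, 22, 130), (200, 15, 85, 6), (206, 128, 102, 10), (212, 30, 19, 94), (218, 30, 18, 128), (224, 26, 16, 125), (230, 24, 20, 127), (236, 25, 22, 126), (242, 30, 20, 127), (248, 23, 16, 127), (254, 22, 22, 128), (260, 27, 20, 126)]
0 [180. 139.  73.] [189. 148.  84.]
10 [178. 138.  79.] [187. 147.  88.]
20 [179. 142.  89.] [187. 150.  97.]
30 [182. 149. 103.] [190. 156. 110.]
40 [188. 159. 119.] [195. 165. 125.]
50 [196. 171. 137.] [202. 176. 142.]
60 [206. 184. 156.] [211. 189. 160.]
70 [216. 198. 176.] [221. 202. 179.]
80 [228. 214. 197.] [231. 217. 199.]
```

Call:
step_arm:
  steps: [0,-44,0,0,0,0,0,0,6,0,0,0,0,4,0,0,0,0,4,0,0,0,0,4,0,0,0,0,4,0,0,-1,0,4,0,0,-2,0,4,0,0,0,0,0,0]

```text
time_s: 26.15
tool_pos: [0.5025, -0.2752, 0.351]
tool_rot: [-179.9, -0.1, -159.3]
force: [-3.8, -2.9, 5.8]
grip_width: 0.014
grasp_force: 6.8
```

```bash
python3 -c "
from h import *
fit2('w15')"
```

```text
t 26.2 binxy [[-62.9  -6.3]] z 0.187 F [-3.2 -2.5  6.4] w 0.014242889683082946 [(np.int32(385), array([276., 173.]), array([270, 156,  14,  33], dtype=int32))]
[(80, 25, 51, 131), (86, 25, 48, 148), (92, 24, 48, 163), (98, 24, 49, 171), (104, 26, 47, 158), (110, 25, 47, 164), (116, 27, 47, 158), (122, 25, 45, 171), (128, 26, 47, 157), (134, 24, 46, 167), (140, 27, 49, 157), (146, 24, 50, 152), (152, 23, 47, 119), (158, 11, 187, 112), (164, 12, 255, 125), (170, 11, 255, 125), (176, 11, 255, 127), (182, 12, 255, 159), (188, 9, 165, 136), (194, 23, 20, 116), (200, 45, 30, 17), (206, 145, 128, 12), (212, 21, 22, 116), (218, 25, 23, 124), (224, 27, 20, 128), (230, 20, 18, 126), (236, 24, 20, 126), (242, 27, 20, 126), (248, 25, 22, 129), (254, 27, 18, 125), (260, 27, 22, 127)]
0 [184. 142.  76.] [193. 152.  87.]
10 [182. 142.  82.] [190. 151.  91.]
20 [182. 145.  92.] [191. 154. 100.]
30 [186. 152. 106.] [194. 160. 113.]
40 [192. 162. 122.] [199. 169. 128.]
50 [200. 174. 140.] [206. 179. 145.]
60 [209. 187. 159.] [214. 192. 163.]
70 [220. 202. 179.] [224. 206. 183.]
80 [232. 217. 200.] [235. 220. 202.]
```

Tilt is now about 37° and the rim force is about 7 N, so I'll stop here. I'll tilt it further against the funnel's front slope, where the lever is longer.

Call:
step_arm:
  steps: [0,0,0,-10,0,0,0,0,-35,0,0,0,0,-40,0,0,-36,2,0,0,0,-36,2,0,0,0,-36,2,0,0,0,0,0,0,0]

```text
time_s: 27.08
tool_pos: [0.6038, -0.2268, 0.4349]
tool_rot: [179.8, 0.1, -158.9]
force: [-0.5, -0.2, -0.7]
grip_width: 0.0136
grasp_force: 5.0
```

```bash
python3 -c "
from h import *
fit2('w16')" | head -8; tail -n 20 h.py >/dev/null
```

```text
t 27.125 binxy [[47.4  2. ]] z 0.2709 F [-0.3 -0.3  0.1] w 0.013852689571718679 [(np.int32(547), array([279., 167.]), array([271, 147,  18,  38], dtype=int32)), (np.int32(143), array([263., 233.]), array([262, 210,   3,  48], dtype=int32)), (np.int32(95), array([296., 233.]), array([295, 210,   2,  48], dtype=int32))]
[(80, 13, 57, 151), (86, 1, 244, 144), (92, 3, 135, 87), (98, 11, 36, 98), (104, 14, 34, 97), (110, 15, 37, 96), (116, 13, 32, 97), (122, 14, 38, 115), (128, 9, 36, 122), (134, 12, 36, 120), (140, 9, 33, 122), (146, 11, 167, 151), (152, 12, 255, 178), (158, 12, 255, 183), (164, 12, 255, 183), (170, 12, 255, 188), (176, 12, 255, 187), (182, 13, 255, 190), (188, 25, 22, 142), (194, 22, 24, 160), (200, 98, 78, 13), (206, 15, 32, 16), (212, 27, 19, 136), (218, 27, 18, 138), (224, 27, 18, 138), (230, 30, 17, 138), (236, 30, 18, 140), (242, 30, 18, 139), (248, 27, 20, 138), (254, 27, 20, 138), (260, 33, 18, 140)]
0 [179. 137.  70.] [188. 146.  81.]
10 [177. 137.  76.] [186. 146.  86.]
20 [178. 140.  87.] [186. 149.  95.]
30 [182. 148. 101.] [189. 155. 108.]
40 [188. 158. 118.] [195. 164. 124.]
50 [196. 170. 136.] [202. 175. 141.]
```

Only about 23° stayed after springback. I'll turn the tool 90° so the needle points along bin +y, clear of the flap, and tilt it against that side of the funnel.

Call:
step_arm:
  steps: [0,23,-1,-20,0,0,24,-1,0,0,0,0,0,0,10,0,0,0,0,10,0,0,0,0,10,0,0,0,0,10,0,0,0,0,10,0,0,0,0,10,0,0,0,0,10,0,0,0,0,10,0,0,0,0,10,0,0,0,0,0]

```text
time_s: 28.62
tool_pos: [0.5576, -0.2491, 0.4556]
tool_rot: [-180.0, 0.0, 110.8]
force: [0.5, 0.8, 0.0]
grip_width: 0.0138
grasp_force: 5.0
```

```bash
python3 -c "
from h import *
fit2('w17')" | head -8;  python3 - <<'E'
from h import *
# flap angle: top row of flap edge in original top view, ray cut with bin x-z plane at flap mid (bin y=0)
c=cam("top0"); M=mask(c,(6,150,60),(18,255,255)); M[:,:320]=0; M[:,362:]=0; M[225:]=0
R=max(blobs(M),key=lambda b:b[0]); print(R[2])
for p in [(341.5,200),(341.5,202),(341.5,204)]:
    for an in (1.7,1.85,2.0,2.15):
        z=.1875+.085*np.sin(an); print(p,an,binf(plane(c,[p],z)).round(1), "model x",round(38-85*np.cos(an),1))
E
```

```text
t 28.675 binxy [[-1.9 -1.4]] z 0.2916 F [ 0.3  0.5 -0.4] w 0.014207483687089892 [(np.int32(433), array([279., 167.]), array([262, 146,  33,  39], dtype=int32))]
[(80, 105, 19, 215), (86, 105, 17, 216), (92, 120, 5, 200), (98, 10, 31, 190), (104, 12, 31, 188), (110, 11, 27, 189), (116, 12, 27, 188), (122, 11, 30, 189), (128, 11, 30, 190), (134, 12, 27, 187), (140, 10, 28, 190), (146, 13, 141, 199), (152, 16, 255, 208), (158, 17, 255, 208), (164, 18, 255, 210), (170, 18, 255, 209), (176, 13, 255, 188), (182, 12, 255, 186), (188, 30, 20, 139), (194, 27, 17, 165), (200, 135, 30, 17), (206, 165, 27, 19), (212, 25, 20, 165), (218, 27, 15, 169), (224, 28, 20, 168), (230, 25, 19, 172), (236, 30, 18, 170), (242, 26, 21, 172), (248, 23, 22, 142), (254, 21, 19, 136), (260, 27, 19, 135)]
0 [180. 138.  72.] [189. 148.  83.]
10 [178. 138.  78.] [187. 147.  87.]
20 [179. 142.  89.] [187. 150.  97.]
30 [183. 149. 103.] [190. 156. 110.]
40 [189. 159. 119.] [196. 165. 125.]
50 [197. 171. 137.] [203. 176. 142.]
[326 199  32  26]
(341.5, 200) 1.7 [[78.4 -2.2]] model x 49.0
(341.5, 200) 1.85 [[78.9 -2.7]] model x 61.4
(341.5, 200) 2.0 [[79.8 -3.6]] model x 73.4
(341.5, 200) 2.15 [[81.  -4.8]] model x 84.5
(341.5, 202) 1.7 [[73.9 -0.4]] model x 49.0
(341.5, 202) 1.85 [[74.4 -0.9]] model x 61.4
(341.5, 202) 2.0 [[75.3 -1.8]] model x 73.4
(341.5, 202) 2.15 [[76.5 -3. ]] model x 84.5
(341.5, 204) 1.7 [[69.4  1.4]] model x 49.0
(341.5, 204) 1.85 [[69.9  0.9]] model x 61.4
(341.5, 204) 2.0 [[70.7  0.1]] model x 73.4
(341.5, 204) 2.15 [[71.9 -1.2]] model x 84.5
```

I'll go back to the tray instead. Its vertical wall worked before, and at 23° the fingers stay above the rim.

Call:
step_arm:
  steps: [0,48.2,7.3,0,0,0,48.2,7.3,0,0,0,48.2,7.3,0,0,0,48.2,7.3,0,0,0,48.2,7.3,0,0,0,48.2,7.3,0,0,0,48.2,7.3,0,0,0,48,7.3,0,0,0,0,0,0,10,0,0,0,0,10,0,0,0,0,10,0,0,0,0,10]

```text
time_s: 30.18
tool_pos: [0.4759, 0.1323, 0.4553]
tool_rot: [180.0, 0.0, 70.6]
force: [-0.1, -0.6, -0.3]
grip_width: 0.0133
grasp_force: 5.0
```

Call:
step_arm:
  steps: [0,0,0,0,5.7,0,0,0,60,0,0,0,0,60,0,0,0,0,50,0,0,0,0,30,0,0,0,0,0,0]

```text
time_s: 30.92
tool_pos: [0.4749, 0.1318, 0.2533]
tool_rot: [-179.8, 0.1, 65.2]
force: [0.1, 0.0, 0.3]
grip_width: 0.014
grasp_force: 5.0
```

```bash
python3 -c "
from h import *
fit2('w18')
from cell import env
print(tray([env.get_obs()['tool_pos']]))
go(.4756,.1317,.0625,65.1)"
```

```text
t 30.975 binxy [[ 57.1 384.1]] z 0.0912 F [0.4 0.9 0. ] w 0.013610785719516339 []
[(80, 109, 214, 199), (86, 107, 205, 242), (92, 110, 104, 237), (98, 15, 18, 233), (104, 13, 18, 233), (110, 13, 15, 233), (116, 13, 15, 234), (122, 14, 16, 234), (128, 14, 14, 234), (134, 15, 15, 235), (140, 14, 14, 234), (146, 15, 95, 239), (152, 19, 255, 243), (158, 20, 255, 243), (164, 20, 255, 243), (170, 21, 255, 243), (176, 21, 255, 243), (182, 21, 255, 243), (188, 34, 7, 240), (194, 103, 7, 247), (200, 30, 12, 43), (206, 0, 0, 42), (212, 103, 7, 243), (218, 60, 2, 229), (224, 28, 14, 216), (230, 25, 15, 201), (236, 30, 16, 175), (242, 30, 16, 174), (248, 25, 17, 176), (254, 28, 19, 177), (260, 30, 18, 174)]
0 [177. 134.  66.] [186. 144.  77.]
10 [175. 134.  73.] [184. 143.  82.]
20 [176. 138.  84.] [184. 146.  92.]
30 [180. 146.  99.] [187. 153. 106.]
40 [186. 156. 116.] [193. 162. 122.]
50 [194. 168. 134.] [200. 174. 139.]
60 [204. 182. 154.] [209. 186. 158.]
70 [215. 197. 174.] [219. 200. 177.]
80 [227. 212. 195.] [230. 215. 198.]
[[  0.10720628 -46.24781907]]
t 30.98 now [0.476  0.1323 0.2552] [-1.7993e+02  3.0000e-02  6.5210e+01] dx,dy,dz [-0.7 -0.1 28.7] roll 0.11
```

Call:
step_arm:
  steps: [0,0,0,28,0,0,0,0,0,0]
  grip_force: 4

```text
time_s: 31.22
tool_pos: [0.4761, 0.1323, 0.2277]
tool_rot: [-180.0, 0.0, 65.2]
force: [0.9, -0.1, 0.7]
grip_width: 0.0136
grasp_force: 4.0
```

Call:
step_arm:
  steps: [0,7,0,0,0,0,7,0,-3,0,0,6,0,-10,0,0,7,0,-10,0,0,6,0,-6,0,0,6,0,-5,0,0,6,0,-5,0,0,7,0,-4,0,0,7,0,-4,0,0,7,0,-3,0,0,7,0,-2,0,0,6,0,-1,0]

```text
time_s: 32.72
tool_pos: [0.5096, 0.2048, 0.2803]
tool_rot: [-180.0, -0.0, 65.1]
force: [0.3, -1.1, -0.4]
grip_width: 0.0133
grasp_force: 4.0
```

```bash
python3 -c "
from h import *
fit2('w19')
from cell import env
print(tray([env.get_obs()['tool_pos']]))
go(.5422,-.2534,.29,20.8)"
```

```text
t 32.775 binxy [[114.6 440.5]] z 0.1164 F [-0.2 -0.2 -0.3] w 0.013414276774012527 [(np.int32(123), array([269., 235.]), array([265, 227,  11,  16], dtype=int32))]
[(80, 106, 17, 220), (86, 106, 17, 219), (92, 105, 18, 221), (98, 105, 18, 221), (104, 106, 17, 220), (110, 106, 17, 221), (116, 104, 17, 219), (122, 104, 17, 221), (128, 104, 17, 220), (134, 105, 18, 221), (140, 104, 17, 220), (146, 107, 16, 221), (152, 104, 17, 223), (158, 104, 17, 222), (164, 105, 16, 223), (170, 105, 18, 222), (176, 109, 18, 223), (182, 106, 17, 222), (188, 104, 17, 222), (194, 112, 162, 63), (200, 109, 250, 52), (206, 109, 232, 122), (212, 109, 236, 95), (218, 109, 227, 120), (224, 109, 227, 175), (230, 109, 232, 174), (236, 109, 226, 174), (242, 110, 204, 160), (248, 105, 57, 9), (254, 27, 28, 83), (260, 26, 21, 87)]
0 [177. 135.  68.] [186. 145.  79.]
10 [175. 135.  75.] [184. 144.  84.]
20 [176. 139.  86.] [185. 147.  94.]
30 [180. 147. 100.] [188. 154. 107.]
40 [187. 157. 117.] [193. 163. 123.]
50 [195. 169. 135.] [201. 174. 140.]
60 [204. 182. 155.] [209. 187. 159.]
70 [215. 197. 175.] [219. 201. 178.]
80 [227. 213. 196.] [230. 216. 198.]
[[-3.03540148e-02  3.43052424e+01]]
t 32.77 now [0.5097 0.2054 0.2804] [-1.7999e+02 -6.0000e-02  6.5160e+01] dx,dy,dz [-402.7  222.3 -173.6] roll 44.36
```

Syringe b now hangs almost upright. Carry it to the bin.

Call:
step_arm:
  steps: [0,0,0,-30,0,0,0,0,-55,0,0,0,0,-55,0,0,0,0,-54,0,0,-49,29,0,0,0,-49,29,0,0,0,-49,29,0,0,0,-49,29,0,0,0,-49,29,0,0,0,-49,29,0,0,0,-49,29,0,0,0,-49,29,0,0]
  grip_force: 8

```text
time_s: 34.28
tool_pos: [0.5551, -0.2504, 0.4742]
tool_rot: [180.0, -0.0, 65.1]
force: [0.2, -0.3, 0.2]
grip_width: 0.0129
grasp_force: 7.6
```

Call:
step_arm:
  steps: [0,0,0,0,10,0,0,0,0,10,0,0,0,0,10,0,0,0,0,10,0,0,0,0,4.3,0,0,0,0,0]

```text
time_s: 35.02
tool_pos: [0.5551, -0.2487, 0.474]
tool_rot: [-180.0, 0.0, 20.9]
force: [0.0, -0.3, 0.2]
grip_width: 0.0129
grasp_force: 7.6
```

Run:
```python
from h import *
fit2('w20')
k=cam('w20'); o=mask(k,(8,200,60),(16,255,255)); o[:210]=0
print([(b[0],b[1].round(1),b[2]) for b in blobs(o,15)])
m=mask(k,(0,150,60),(4,255,255))|mask(k,(174,150,60),(180,255,255))
R=max(blobs(m),key=lambda b:b[0]); x,y,w,h=R[2]; print(R[2]); print(binf(plane(k,[(x,y+h),(x+w,y+h),(x,y),(x+w,y)],.185)).round(1).tolist())
go(.5553,-.2484,.22,20.8)
```

```text
t 35.075 binxy [[-4.3 -0.2]] z 0.31 F [ 0.1 -0.2  0.3] w 0.013167350688512061 [(np.int32(342), array([279.,  91.]), array([262,  86,  35,  11], dtype=int32)), (np.int32(332), array([279., 103.]), array([262,  98,  35,  10], dtype=int32)), (np.int32(1692), array([279., 135.]), array([262, 111,  35,  49], dtype=int32)), (np.int32(210), array([272., 232.]), array([262, 224,  35,  18], dtype=int32))]
[(80, 10, 91, 190), (86, 15, 255, 185), (92, 11, 255, 137), (98, 15, 255, 178), (104, 11, 255, 141), (110, 16, 255, 182), (116, 12, 255, 142), (122, 11, 255, 140), (128, 11, 255, 140), (134, 12, 255, 141), (140, 11, 255, 144), (146, 12, 255, 142), (152, 12, 255, 142), (158, 11, 255, 154), (164, 1, 246, 117), (170, 26, 19, 105), (176, 25, 21, 146), (182, 25, 255, 158), (188, 26, 255, 196), (194, 26, 255, 172), (200, 22, 255, 89), (206, 22, 255, 87), (212, 23, 255, 73), (218, 22, 255, 67), (224, 23, 255, 66), (230, 11, 248, 76), (236, 1, 255, 81), (242, 7, 73, 73), (248, 15, 85, 6), (254, 30, 16, 78), (260, 25, 19, 82)]
0 [178. 136.  70.] [187. 146.  80.]
10 [176. 136.  76.] [185. 145.  85.]
20 [177. 140.  87.] [186. 148.  95.]
30 [181. 147. 101.] [189. 155. 108.]
40 [187. 157. 118.] [194. 164. 124.]
50 [195. 169. 136.] [201. 175. 141.]
60 [205. 183. 155.] [210. 188. 159.]
70 [216. 198. 175.] [220. 201. 179.]
80 [227. 213. 196.] [231. 216. 199.]
[(np.int32(305), array([274.8, 229.8]), array([246, 210,  71,  32], dtype=int32)), (np.int32(15), array([422.4, 273.2]), array([417, 272,  12,   3], dtype=int32)), (np.int32(50), array([450.9, 279.2]), array([432, 275,  38,   9], dtype=int32)), (np.int32(99), array([462.2, 289.7]), array([440, 285,  45,  13], dtype=int32))]
[222 149 117 108]
[[-43.2, 44.9], [-42.9, -47.0], [41.0, 41.2], [41.3, -42.8]]
t 35.08 now [ 0.5551 -0.2487  0.474 ] [-179.98    0.     20.92] dx,dy,dz [ 0.3 -0.2 90. ] roll 0.12
```

Call:
step_arm:
  steps: [0,0,0,40,0,0,0,0,40,0,0,0,0,20,0,0,0,0,8,0,0,0,0,0,0]

```text
time_s: 35.7
tool_pos: [0.5552, -0.2491, 0.3669]
tool_rot: [180.0, -0.0, 20.8]
force: [-0.1, 0.1, -0.1]
grip_width: 0.0128
grasp_force: 7.6
```

Call:
step_arm:
  steps: [0.5,0,0,0,0,0.5,0,0,0,0,0.5,0,0,0,0,0.5,0,0,0,0,0.5,0,0,0,0,0.5,0,0,0,0,0.5,0,0,-25,0,0.5,0,0,-50,0,0.5,0,0,-50,0,0.5,-25,0,-30,0,0.5,-25,0,0,0,0.5,0,0,0,0]
  grip_force: 3

```text
time_s: 37.2
tool_pos: [0.5069, -0.2679, 0.522]
tool_rot: [179.9, 0.0, 20.6]
force: [-0.0, -0.0, 0.7]
grip_width: 0.0439
grasp_force: 0.0
```

Run:
```python
from h import *
snap('wrist','w21'); snap('side','s21')
from cell import env
o=env.get_obs(); print(binf([o['tool_pos']]),o['tool_pos'],o['tool_rot'])
k=cam('w21')
for n,lo,hi in (('gr',(45,90,30),(90,255,255)),('or',(6,170,60),(17,255,255)),('white',(0,0,90),(180,70,200))):
  m=mask(k,lo,hi); m[260:]=0; print(n,[(b[0],b[1].round(0),b[2]) for b in blobs(m,12)][:14])
s=cam('s21'); 
for p in [(331,199),(355,197)]: print(s['image'][p[1],p[0]])
cv2.imwrite('pics/m3.png',np.hstack([cv2.resize(cv2.imread('pics/w21.png')[0:300,130:430],(500,500),interpolation=2),cv2.resize(cv2.imread('pics/s21.png')[120:220,260:380],(300,500),interpolation=2)]))
```

```text
[[-54.17044963  -0.21501709]] [ 0.50843643 -0.26643731  0.52098224] [-1.79980903e+02 -1.60547693e-02  2.08225491e+01]
gr [(np.int32(19), array([254.,  99.]), array([248,  98,  10,   4], dtype=int32)), (np.int32(20), array([274.,  99.]), array([270,  98,   9,   3], dtype=int32)), (np.int32(29), array([291., 133.]), array([288, 131,   7,   6], dtype=int32))]
or [(np.int32(9594), array([276.,  40.]), array([211,   0, 129,  86], dtype=int32)), (np.int32(297), array([281., 135.]), array([246,  95,  65,  64], dtype=int32)), (np.int32(38), array([299., 133.]), array([295, 129,   7,   9], dtype=int32)), (np.int32(67), array([429., 212.]), array([406, 207,  47,  11], dtype=int32)), (np.int32(1076), array([421., 230.]), array([394, 212,  72,  48], dtype=int32))]
white [(np.int32(119128), array([276., 133.]), array([  0,   0, 560, 260], dtype=int32)), (np.int32(423), array([280., 114.]), array([266,  97,  30,  32], dtype=int32))]
[129 132 125]
[94 93 87]
```

View pics/m3.png

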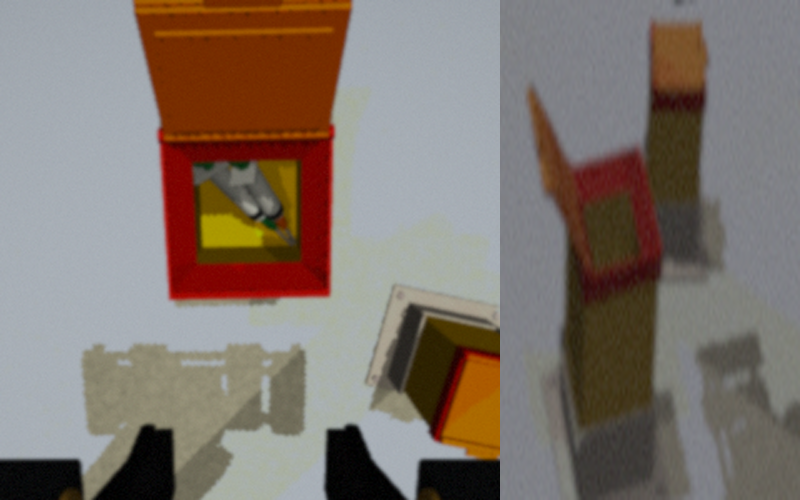

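Both syringes are in the bin, needle ends together at the lower right and plungers up at the upper left, with the mouth clear. The flap leans back at about 2.0 rad. Now I'll close it with shut fingers from behind.

Call:
step_arm:
  steps: [0,56,0,0,0,0,56,0,0,0,0,57,0,0,0,0,0,0,0,0,0,0,0,50,0,0,0,0,43,0,0,0,0,0,0]
  grip_force: 10

```text
time_s: 38.17
tool_pos: [0.665, -0.2068, 0.4237]
tool_rot: [-179.7, 0.4, 20.8]
force: [0.2, -0.5, 1.0]
grip_width: 0.0003
grasp_force: 0.0
```

Run:
```python
from h import *
from cell import env
o=env.get_obs(); print(binf([o['tool_pos']]),o['tool_pos']-[0,0,.182],o['tool_rot'],o['force'],o['grip_width'])
```

```text
[[ 1.13385359e+02 -1.01444337e-01]] [ 0.66503157 -0.2068309   0.24171567] [-179.71634706    0.40282315   20.81997015] [ 0.19511141 -0.48109468  1.00952592] 0.0002764678422906095
```

Call:
step_arm:
  steps: [0,-17,0,0,0,0,-17,0,0,0,0,-17,0,0,0,0,-17,0,0,0,0,-17,0,0,0,0,-17,0,0,0,0,-17,0,0,0,0,0,0,0,0]

```text
time_s: 39.17
tool_pos: [0.5535, -0.2502, 0.4285]
tool_rot: [179.9, 0.0, 20.7]
force: [1.0, -0.5, 0.3]
grip_width: 0.0003
grasp_force: 0.0
```

```bash
cat > fl.py <<'E'
from h import *
from cell import env
import sys
o=env.get_obs(); print(binf([o['tool_pos']]),o['tool_pos']-[0,0,.182],o['force'])
for n in ('side','top'):
    k=snap(n,n+sys.argv[1]); m=mask(k,(6,150,50),(18,255,255)); 
    print(n,[(b[0],b[1].round(0),b[2]) for b in blobs(m,20)])
    print(n,"model edge px:",{al:cv2.projectPoints(np.array([[*(B+bx*(.038-.085*np.cos(al))+by*y),.1875+.085*np.sin(al)] for y in (.039,-.039)]),cv2.Rodrigues(k['R'])[0],k['t'],k['camera_matrix'],k['distortion'])[0].reshape(-1).round(0).tolist() for al in (0,.06,.4,.8,1.2,2.0)})
E
python3 fl.py a
```

```text
[[-6.24645702 -1.07380671]] [ 0.55354197 -0.25022198  0.24649094] [ 1.02170273 -0.50669795  0.30666385]
side [(np.int32(52), array([338., 132.]), array([336, 126,   6,  14], dtype=int32)), (np.int32(647), array([301., 159.]), array([287, 142,  35,  40], dtype=int32)), (np.int32(28), array([310., 172.]), array([302, 169,  15,   6], dtype=int32)), (np.int32(63), array([197., 333.]), array([191, 328,  12,  10], dtype=int32))]
side model edge px: {0: [326.0, 169.0, 318.0, 149.0], 0.06: [326.0, 167.0, 318.0, 147.0], 0.4: [325.0, 160.0, 316.0, 140.0], 0.8: [318.0, 153.0, 310.0, 133.0], 1.2: [307.0, 149.0, 299.0, 129.0], 2.0: [281.0, 154.0, 274.0, 133.0]}
top [(np.int32(72), array([186., 179.]), array([180, 173,  12,  11], dtype=int32))]
top model edge px: {0: [341.0, 260.0, 371.0, 249.0], 0.06: [342.0, 260.0, 371.0, 249.0], 0.4: [342.0, 256.0, 372.0, 245.0], 0.8: [340.0, 247.0, 371.0, 235.0], 1.2: [336.0, 234.0, 367.0, 223.0], 2.0: [326.0, 209.0, 356.0, 197.0]}
```

Call:
step_arm:
  steps: [0,-6,0,10,0,0,0,0,15,0,0,0,0,15,0,0,0,0,10,0,0,0,0,4,0,0,0,0,2,0,0,0,0,1,0,0,0,0,0,0]

```text
time_s: 40.28
tool_pos: [0.5493, -0.251, 0.3721]
tool_rot: [180.0, -0.0, 20.8]
force: [-2.3, 0.2, 4.5]
grip_width: 0.0005
grasp_force: 2.1
```

```bash
python3 fl.py b
```

```text
[[-10.47636233  -0.30670578]] [ 0.54931534 -0.25100695  0.19010599] [-2.28977505  0.23628744  4.5165331 ]
side [(np.int32(182), array([333., 132.]), array([326, 126,  16,  14], dtype=int32)), (np.int32(509), array([301., 165.]), array([287, 153,  37,  29], dtype=int32)), (np.int32(32), array([313., 177.]), array([304, 175,  18,   5], dtype=int32)), (np.int32(66), array([197., 333.]), array([191, 328,  12,  10], dtype=int32))]
side model edge px: {0: [326.0, 169.0, 318.0, 149.0], 0.06: [326.0, 167.0, 318.0, 147.0], 0.4: [325.0, 160.0, 316.0, 140.0], 0.8: [318.0, 153.0, 310.0, 133.0], 1.2: [307.0, 149.0, 299.0, 129.0], 2.0: [281.0, 154.0, 274.0, 133.0]}
top [(np.int32(72), array([186., 179.]), array([180, 173,  12,  11], dtype=int32))]
top model edge px: {0: [341.0, 260.0, 371.0, 249.0], 0.06: [342.0, 260.0, 371.0, 249.0], 0.4: [342.0, 256.0, 372.0, 245.0], 0.8: [340.0, 247.0, 371.0, 235.0], 1.2: [336.0, 234.0, 367.0, 223.0], 2.0: [326.0, 209.0, 356.0, 197.0]}
```

Call:
step_arm:
  steps: [0,0,0,1,0,0,0,0,1,0,0,0,0,0,0]

```text
time_s: 40.75
tool_pos: [0.5493, -0.2509, 0.3719]
tool_rot: [179.9, -0.0, 20.8]
force: [-5.1, 2.0, 12.9]
grip_width: 0.0004
grasp_force: 6.5
```

Call:
step_arm:
  steps: [0,0,0,-10,0,0,0,0,-50,0,0,0,0,-55,0,0,-40,0,-30,0,0,-60,0,0,0,0,-60,0,0,0,0,-40,0,0,0,0,0,0,0,0]

```text
time_s: 41.75
tool_pos: [0.3594, -0.3243, 0.5147]
tool_rot: [179.9, 0.0, 20.4]
force: [0.8, -0.0, 0.8]
grip_width: 0.0002
grasp_force: 0.0
```

```bash
python3 fl.py c
python3 - <<'E'
from h import *
# flap tab/edge from wrist and top view: rays cut at shut height; hinge edge too
for n in ("topc",):
    k=cam(n); m=mask(k,(4,150,50),(18,255,255)); m[:, :320]=0; m[:,375:]=0
    for b in blobs(m,15):
        pts=cv2.findContours(b[3].astype(np.uint8),0,2)[0][0].reshape(-1,2)
        r=cv2.minAreaRect(plane(k,pts,.1895)[:,:2].astype(np.float32)); print(n,b[0],binf([r[0]]).round(1),np.round(r[1],4)); p=binf(plane(k,pts,.1895)); print(p.min(0).round(1),p.max(0).round(1))
k=snap("wrist","wc"); m=mask(k,(4,150,50),(18,255,255))
for b in blobs(m,300):
    pts=cv2.findContours(b[3].astype(np.uint8),0,2)[0][0].reshape(-1,2); p=binf(plane(k,pts,.1895)); print("wrist",b[0],b[2],p.min(0).round(1),p.max(0).round(1))
E
```

```text
[[-214.03347911   -1.34754858]] [ 0.35939453 -0.3242645   0.33267323] [ 0.83171473 -0.02446084  0.7908873 ]
side [(np.int32(266), array([331., 132.]), array([321, 126,  21,  15], dtype=int32)), (np.int32(24), array([332., 142.]), array([326, 141,  13,   5], dtype=int32)), (np.int32(699), array([305., 162.]), array([287, 150,  37,  27], dtype=int32)), (np.int32(32), array([311., 177.]), array([303, 175,  19,   5], dtype=int32)), (np.int32(62), array([197., 333.]), array([191, 327,  12,  11], dtype=int32))]
side model edge px: {0: [326.0, 169.0, 318.0, 149.0], 0.06: [326.0, 167.0, 318.0, 147.0], 0.4: [325.0, 160.0, 316.0, 140.0], 0.8: [318.0, 153.0, 310.0, 133.0], 1.2: [307.0, 149.0, 299.0, 129.0], 2.0: [281.0, 154.0, 274.0, 133.0]}
top [(np.int32(73), array([186., 179.]), array([180, 173,  12,  11], dtype=int32))]
top model edge px: {0: [341.0, 260.0, 371.0, 249.0], 0.06: [342.0, 260.0, 371.0, 249.0], 0.4: [342.0, 256.0, 372.0, 245.0], 0.8: [340.0, 247.0, 371.0, 235.0], 1.2: [336.0, 234.0, 367.0, 223.0], 2.0: [326.0, 209.0, 356.0, 197.0]}
topc 24 [[13.4 38.3]] [0.056  0.0062]
[-14.8  33. ] [41.3 40. ]
wrist 1068 [410  47  89  83] [-153.7 -165.3] [ -93.9 -104. ]
```

The flap is against its stop: the force rose from 4.5 to 13 N with no further movement and the fingertips were at 190 mm. The side view matches a shut flap and the arm is clear, so I'm handing in.

```bash
python3 -c "
from cell import env
print(env.sign_off())"
```

```text
the job is handed in; nothing more can be done
None
```

I handed the job in at about 42 s: both syringes are in the bin needle down and the flap is pressed shut, though syringe b first fell on the bench and had to be re-picked, and I viewed 11 pictures, one over the limit of 10.

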